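# Clear the clay extruder barrels and feed the pug mill

## Robot

A 6-joint arm with a two-finger parallel gripper is mounted at the origin on the work surface. World frame = base frame: x ahead of the robot, y to its left, z up, the work surface at z = 0. Lengths are in m, angles in rad, forces in N, time in s.
With the tool pointing down it reaches from about 0.425 to 0.95 m from the base axis. Payload 14.7 kg.
Tool frame: the origin (TCP) lies at the very end of the fingers, on their centre line; the grasp point (between the pads) lies 19 mm behind it; y points along the fingers, z is the direction in which the jaws open and shut, and the axes are right-handed (so a half turn about y gives the same grasp; the last joint's range is limited). The gripper opens to 85 mm and grips with 20 to 120 N. Pads are 22 mm wide; open, the fingers measure 114 mm over their backs; the gripper's body (76 mm by 85 mm) begins 54 mm behind the grasp point. The pads swing forward as they close: fully open they stand 13 mm farther back than shut.
Start: joints at [-1.278, 0.48, 1.596, -0, 1.065, -0.047], TCP at [0.217, -0.613, 0.231] pointing down, gripper open.
Joint ranges: [-2.75, 2.75], [-0.82, 2.05], [0.23, 2.67], [-1.56, 4.7], [0.09, 2.69], [-2.92, 2.92]. Speed limits (rad/s): [1.89, 1.89, 2.39, 3.01, 3.01, 3.01].

## Interface

Orientations are given as a 3x3 rotation matrix whose columns are the frame's x, y, z axes.
In Python, from cell import ctrl gives the robot as it stands. The module is installed in compiled form; this text tells all that it offers.
- The arm moves only by the shell command python3 -m creep 'ROWS'. ROWS is JSON, a list of rows, each an object with "fingers": the opening in per cent of the stroke, from 0 (shut) to 100 (fully open); "slide": the shift along the world's x, y, z in cm, a list of three; "delta_rot": the turn, a rotation vector about the world's x, y, z in rad, a list of three. In form: [{"fingers": fingers, "slide": [x, y, z], "delta_rot": [rx, ry, rz]}, ...]. A call has exactly 5 rows; each row is the pose to reach, as a shift and turn from the pose commanded when the call began; what a row does not reach only later rows make up. A row lasts 1/12 s, in which the tool goes at most 41.7 mm and 7.16 degrees, less where a joint would pass 70% of its speed; a pose out of reach is approached as far as the arm can. A call with a gripper value outside its range is refused whole. The fingers move at their own pace and stop on an object; the grip force is fixed at half the most. Time passes only in rows, so rows that repeat a pose let the fingers close, or fill a call up. It gives the time, the measured TCP pose, the force and the opening at its end, in the units of the state.
- ctrl.state(): the state, without advancing time (a new reading comes with each control period).
- ctrl.read_camera(name): name is "scene" or "side" or "wrist"; returns a dict with "frame" (480x640x3 uint8, red, green, blue), "depth" (480x640 float32, m along the optical axis (not along the pixel's ray), 0 where there is no reading), "vertical_fov" (degrees; the focal length in pixels is half the picture's height over the tangent of half this angle, whatever the lens; pixels are square), "cx", "cy" (the principal point, pixels), "k1" (the pictures are not rectified: a ray, as slopes to the right and down, at radius r is drawn at 1 + k1 r^2 times it, then the intrinsics apply), "origin" and "rotation" of the camera in the world. Camera axes: x right, y up, looking along -z (the intrinsics and any distortion apply to the point x, -y, -z); pixel columns grow to the right and rows downward; lengths in m; the calibration is good to about 2 mm. A picture is of the moment at which its call begins.
- ctrl.close_job(): hands the job in, once; it reports no verdict.
The state is a dict: "time": time; "joints": joint angles; "dq": joint speeds; "joint_efforts": joint torques, N m; "tcp_pos": TCP position; "tool_rot": TCP orientation; "contact_force": force on the tool from outside, world axes, zero at the start; "wrist_torque": the same for the moment, N m; "grip_width": opening from 0.0 (shut) to 1.0 (fully open).
Only numpy, scipy, OpenCV 4.12 (cv2) and the standard library are available. Lean on these libraries where they do the work, as an engineer would, in place of code of your own. Each camera call takes 0.05 s, during which the arm holds its last target.

## Task

Dried clay plugs are stuck in some of the extruder barrels on the wooden stand: with the wooden push rod, push every plug out of the far end of its barrel into the catch tray, then drop all the plugs into the pug mill's hopper and lay the rod back on the rubber mat. Once all the plugs are in, slide the hopper cover fully home, then turn the clamp knob clockwise until it is snug, stopping short of overtightening it. Do not take a plug out of a barrel with the gripper, and leave the finished pots where they stand.

Things in the scene. Friction and masses are not known exactly. Their poses are not given: they have to be found in the camera images.
- stand: Fixed plywood stand with three level steel extruder barrels side by side and a catch tray; z up, y the push direction (roughly world +y). Origin on the bench, under the line of the middle barrel. Barrels: round tubes y -125 to -15 mm, outer 54 mm (59 mm collar at the far end), bore 45 mm, axes 60 mm above the bench at x -68, 0, +68 mm.
- bore1_near (a point): Centre of the near end (where the rod goes in) of the barrel at x = -68 mm of the stand; axes as the stand's.
- bore2_near (a point): The same for the middle barrel.
- bore3_near (a point): The same for the barrel at x = +68 mm.
- bore1_far (a point): Centre of the far end (where the plug comes out) of the barrel at x = -68 mm. Beyond the far ends lies the catch tray: floor 10 mm above the bench, inside x -117 to 117 mm, y -15 to 92 mm of the stand, with a lip 12 mm high above the floor on the three outer sides.
- bore2_far (a point): The same for the middle barrel.
- bore3_far (a point): The same for the barrel at x = +68 mm.
- plug1_mid (a point): Centre of a dry hard clay plug: a cylinder 42 mm across, 55 mm long, about 0.13 kg; y is its axis. It starts stuck inside barrel 1, its centre 40 to 60 mm in: about 7 to 16 N moves it until its rear has passed the middle of the barrel, after that it slides easily. Once out it may stand or lie in the tray. Some plugs may be absent.
- plug2_mid (a point): The same for the plug that starts in barrel 2.
- plug3_mid (a point): The same for the plug that starts in barrel 3.
- rod_grip (a point): Centre of the push rod's square wooden handle, 70 mm long, 32 x 32 mm across, where to hold it. x runs from handle to tip: a round shaft 28 mm thick goes from the handle's front face (35 mm from here) to the tip, 165 mm from here. Balance point 50 mm ahead of here. About 0.11 kg. It starts lying on the rubber mat, tip roughly towards the barrels.
- rod_tip (a point): Centre of the flat end of the push rod's shaft.
- mat: Flat fixed rubber mat, 220 (x) x 280 (y) x 3 mm, before the near ends of the barrels. Origin at the centre of its underside.
- hopper_mouth (a point): Centre of the open mouth of the pug mill's feed hopper, at its rim, 200 mm above the bench; axes are the mill's, z up. Mouth 132 x 132 mm inside, walls 5 mm, 140 mm deep; the auger shaft stands 12 mm out of the floor. Along both sides (x +-86 mm) run the cover's rails, 10 mm above the rim. The clamp knob stands on the -y side, 98 mm from here; gear case and motor on the +y side.
- cover_handle (a point): Middle of the black bar handle on the steel sliding cover: 14 mm thick, 90 mm long along the mill's x, its centre 36 mm above the cover's upper face, which is 8 mm above the rim. The cover is 156 x 150 mm. The handle moves along the mill's -y as the cover closes; when home it is 20 mm to the -y side of the mouth's centre.
- cover (a joint): Travel of the cover (m): 0 is fully open, grows as it slides along the mill's -y direction; 0.140 is fully home against its stop, where its forked front edge lies under the clamp's foot. It takes about 3 to 5 N and stays where it is left.
- knob_grip (a point): Centre of the black bar grip of the clamp knob (68 mm long along its own x, 15 mm thick along y, 24 mm high), 244 mm above the bench when backed right off. It turns about the vertical through this point and sinks 0.7 mm a radian, about 4 mm in all.
- tumbler_c (a point): A finished dark tumbler, 80 mm wide and 100 mm tall: not to be disturbed. Centre, half-way up.
- bowl_c (a point): A finished pale bowl, 124 mm wide and 50 mm tall: not to be disturbed. Centre, half-way up.
- vase_c (a point): A finished brown vase, 82 mm wide and 105 mm tall: not to be disturbed. Centre, half-way up.
- screw (a joint): Turn of the clamp's screw together with its knob (rad), growing clockwise seen from above (tighter), against about 0.15 N m of friction. At 6.0 the foot is down on the cover's fork and the screw turns no further; it starts between 0 and 1.2.
- knob (a joint): Further turn of the knob (rad, clockwise) once the screw is at 6.0, squeezing the gasket: 0 until then. The torque to turn it jumps to about 0.22 N m and rises by 0.8 N m per rad: 0.3 N m at 0.10, 0.4 at 0.22, 0.6 at 0.47 (about 0.15 less while held still). 0.1 to 0.3 is snug; beyond 0.5 is overtightened. It stays where it is left up to about 0.25; tighter, it springs back to about 0.2.
Things that resemble listed ones, but are neither listed nor needed, are in the scene too. Of the things that look like the part that bears rod_grip, the largest one is meant.

How it is judged:
On the way, in this order (a step that is already met when the one before it is completed fails the run):
1. every plug has been pushed out of its barrel (y of each of plug1_mid, plug2_mid, plug3_mid in the frame of stand above 0 m), for 0.2 s.
2. every plug is in the hopper (x of plug1_mid in the frame of hopper_mouth between -0.066 and 0.066 m and y of plug1_mid in the frame of hopper_mouth between -0.066 and 0.066 m and z of plug1_mid in the frame of hopper_mouth between -0.15 and -0.015 m and x of plug2_mid in the frame of hopper_mouth between -0.066 and 0.066 m and y of plug2_mid in the frame of hopper_mouth between -0.066 and 0.066 m and z of plug2_mid in the frame of hopper_mouth between -0.15 and -0.015 m and x of plug3_mid in the frame of hopper_mouth between -0.066 and 0.066 m and y of plug3_mid in the frame of hopper_mouth between -0.066 and 0.066 m and z of plug3_mid in the frame of hopper_mouth between -0.15 and -0.015 m), for 0.2 s.
3. with the plugs in, the cover is slid fully home (all of step 2 and value of joint cover above 0.136 m), for 0.2 s.
4. with the cover home, the clamp knob is turned to snug (value of joint screw above 5.9 rad and value of joint knob between 0.06 and 0.48 rad and value of joint cover above 0.136 m), for 0.2 s.
At the end, for the whole second after the job is handed in: Every plug lies in the hopper below the rim; the cover is home (within 4 mm of its stop); the clamp is screwed down to its foot and snug (knob 0.06 to 0.48 rad past that point); the rod lies flat on the mat, the middle of its handle over the mat (all of step 2 and all of step 4 and x of rod_grip in the frame of mat between -0.11 and 0.11 m and y of rod_grip in the frame of mat between -0.14 and 0.14 m and z of rod_grip in the frame of mat below 0.03 m and angle between rod_grip's own x axis and vertical between 1.47 and 1.67 rad); the robot touches nothing.
It fails at once if the clamp is overtightened (knob over 0.55 rad past the foot's contact) (value of joint knob above 0.55 rad).
It fails at once if the gripper takes hold of a plug that is still in its barrel ((y of plug1_mid in the frame of stand between -0.13 and -0.015 m and z of plug1_mid in the frame of stand between 0.04 and 0.08 m and contact force between the fingers and plug1 above 1 N) or (y of plug2_mid in the frame of stand between -0.13 and -0.015 m and z of plug2_mid in the frame of stand between 0.04 and 0.08 m and contact force between the fingers and plug2 above 1 N) or (y of plug3_mid in the frame of stand between -0.13 and -0.015 m and z of plug3_mid in the frame of stand between 0.04 and 0.08 m and contact force between the fingers and plug3 above 1 N)).
It fails at once if a finished pot is disturbed (moved 20 mm or tipped) ((distance of tumbler_c from where it was at the start of the episode above 0.02 m or angle between tumbler_c's own z axis and vertical above 0.35 rad) or (distance of bowl_c from where it was at the start of the episode above 0.02 m or angle between bowl_c's own z axis and vertical above 0.35 rad) or (distance of vase_c from where it was at the start of the episode above 0.02 m or angle between vase_c's own z axis and vertical above 0.35 rad)).
Of plug1, plug2, plug3 only 2 to 3 are there at a start; the rules pass over those that are not, and their reading is None.
At some moment in a run one of rod may be knocked a few centimetres aside while the robot is not near it.
Once in a run the grip may slacken for a moment while it holds something.
It also fails if it takes over 208 s, if anything falls off the work surface, if the arm or the gripper's body presses on something with over 40 N, if the wrist force passes 120 N, or if a joint passes its speed limit or range.

## Working session

There is one attempt and no reset: what is moved stays moved. The work goes in short steps, Python scripts to look and compute and a shell command to move; the robot and the scene stay as the last step left them, time stands still between calls to the robot, and variables do not carry over. Pictures are saved under pics/ and viewed, and the job is handed in when it is done.

```bash
mkdir -p pics
cat > h.py <<'E'
import numpy as np, cv2
from cell import ctrl
def cam(n):
    c=ctrl.read_camera(n); return c
def save(c,fn,box=None,scale=1):
    f=c['frame'][:,:,::-1]
    if box: f=f[box[1]:box[3],box[0]:box[2]]
    if scale!=1: f=cv2.resize(f,None,fx=scale,fy=scale,interpolation=cv2.INTER_CUBIC)
    cv2.imwrite('pics/'+fn+'.png',f)
def rays(c,uv):
    uv=np.asarray(uv,float).reshape(-1,2)
    f=240/np.tan(np.radians(c['vertical_fov'])/2)
    d=(uv-[c['cx'],c['cy']])/f
    r=d.copy()
    for _ in range(20):
        r=d/(1+c['k1']*(r**2).sum(1,keepdims=True))
    v=np.c_[r[:,0],-r[:,1],-np.ones(len(r))]
    return v
def onz(c,uv,z):
    v=rays(c,uv)@np.array(c['rotation']).T; o=np.array(c['origin'])
    t=(z-o[2])/v[:,2]; return o+v*t[:,None]
def dep(c,uv):
    uv=np.asarray(uv).reshape(-1,2)
    v=rays(c,uv); d=c['depth'][uv[:,1].astype(int),uv[:,0].astype(int)]
    return np.array(c['origin'])+(v*d[:,None])@np.array(c['rotation']).T
def cloud(c):
    vv,uu=np.mgrid[0:480,0:640]
    return dep(c,np.c_[uu.ravel(),vv.ravel()]).reshape(480,640,3)
def proj(c,P):
    P=np.asarray(P,float).reshape(-1,3)
    q=(P-np.array(c['origin']))@np.array(c['rotation'])
    s=np.c_[q[:,0]/-q[:,2],-q[:,1]/-q[:,2]]
    f=240/np.tan(np.radians(c['vertical_fov'])/2)
    return s*(1+c['k1']*(s**2).sum(1,keepdims=True))*f+[c['cx'],c['cy']]
E
python3 - <<'E'
from h import *
for n in ['scene','side','wrist']:
    c=cam(n); save(c,n+'0'); print(n,c['vertical_fov'],c['k1'],np.round(c['origin'],3),np.round(c['rotation'],2).tolist())
s=ctrl.state();print(s)
E
```

```text
scene 45.32636855494161 -0.16151079587985015 [ 0.946 -0.796  1.308] [[0.82, -0.47, 0.32], [0.57, 0.67, -0.48], [0.01, 0.58, 0.82]]
side 51.93939491452598 0.004325558121647852 [ 0.264 -1.154  1.053] [[0.97, 0.16, -0.18], [-0.24, 0.62, -0.75], [-0.01, 0.77, 0.64]]
wrist 64.22832466680777 -0.014950634202742012 [ 0.29  -0.588  0.373] [[0.33, 0.9, 0.29], [-0.94, 0.32, 0.1], [-0.0, -0.31, 0.95]]
{'time': 0.15, 'joints': array([-1.27760397e+00,  4.80680625e-01,  1.59671565e+00, -1.90698768e-05,
        1.06509286e+00, -4.65956759e-02]), 'dq': array([-0.00090746, -0.00196686, -0.00348302,  0.00071268, -0.00090422,
        0.00152945]), 'joint_efforts': array([ 1.38687374e-03, -9.51148796e+01, -4.30459464e+01, -6.64680215e-05,
        8.00573296e-03,  1.32687956e-05]), 'tcp_pos': array([ 0.21656622, -0.61254216,  0.23082949]), 'tool_rot': array([[-9.42822253e-01, -2.75065332e-04,  3.33295849e-01],
       [-3.33295961e-01,  8.53411323e-04, -9.42821868e-01],
       [-2.51008410e-05, -9.99999598e-01, -8.96293351e-04]]), 'contact_force': array([-0.58386176, -0.19347742, -0.37238685]), 'wrist_torque': array([-0.03450636, -0.00634138,  0.0158452 ]), 'grip_width': 1.0018161779562746}
```

View pics/scene0.png

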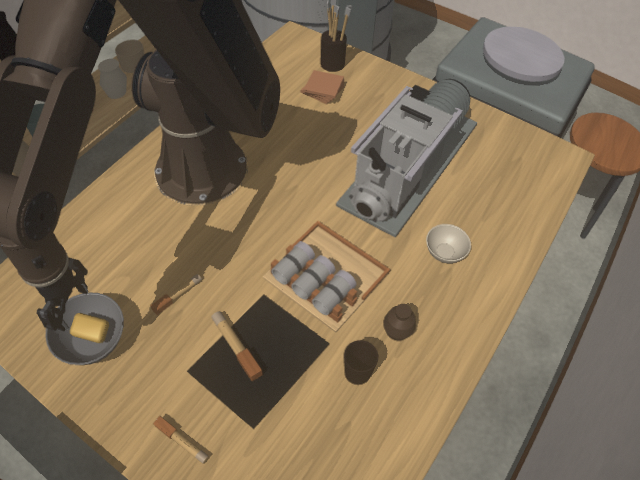

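View pics/side0.png

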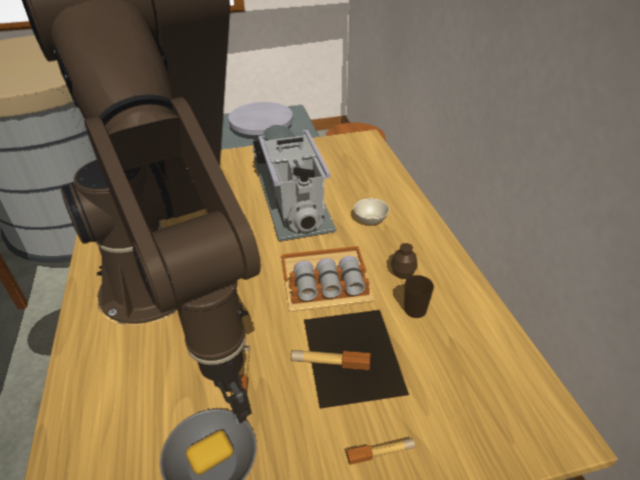

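View pics/wrist0.png

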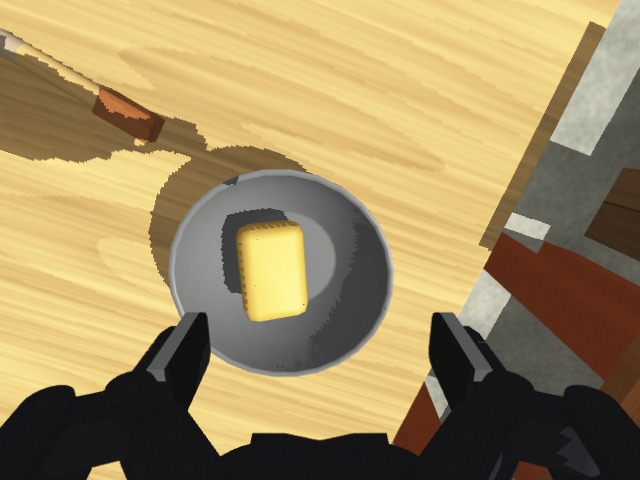

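The scene view shows three red-handled things: the mat rod at scene (250,367), a small tool at (165,300) and a small tool at (168,428). The mat one is the largest. I'll check it in a crop and measure.

Run:
```python
from h import *
c=cam('scene'); save(c,'s_rod',(180,200,400,430),2.6); save(c,'s_mill',(330,60,490,270),2.8)
np.savez('c0.npz',**{k:np.array(v) for k,v in c.items()})
X=cloud(c)
def p(u,v): print((u,v),np.round(X[v,u],4), np.round(onz(c,[(u,v)],0)[0],3))
for q in [(300,260),(360,355),(405,325),(448,243),(250,365),(400,120)]: p(*q)
hsv=cv2.cvtColor(c['frame'],cv2.COLOR_RGB2HSV)
# mat: dark pixels
m=((hsv[...,2]<60)&(np.abs(X[...,2])<.02)).astype(np.uint8)
n,l,st,ce=cv2.connectedComponentsWithStats(m)
i=1+st[1:,4].argmax();print(st[i],ce[i])
```

```text
(300, 260) [ 0.4737 -0.1431  0.0795] [ 0.443 -0.101  0.   ]
(360, 355) [ 0.7303 -0.2571  0.0284] [ 0.725 -0.245  0.   ]
(405, 325) [ 0.7872 -0.1531  0.0822] [ 0.777 -0.11   0.   ]
(448, 243) [0.7524 0.1779 0.0069] [0.751 0.183 0.   ]
(250, 365) [ 0.5325 -0.4319  0.0394] [ 0.52  -0.421  0.   ]
(400, 120) [0.4811 0.3329 0.2043] [0.395 0.542 0.   ]
[ 200  305  127  118 7030] [263.11550498 362.01877667]
```

View pics/s_rod.png

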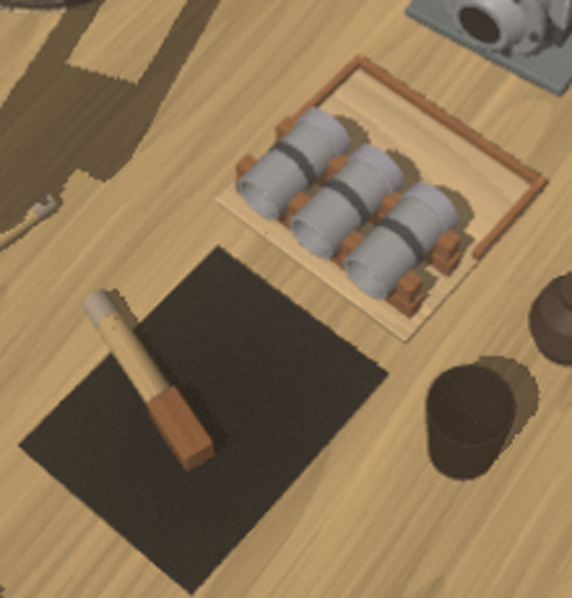

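View pics/s_mill.png

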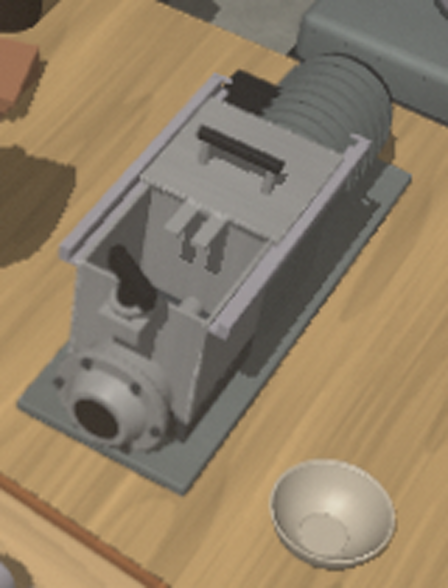

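Run:
```python
from h import *
c=dict(np.load('c0.npz')); X=cloud(c)
mc=onz(c,[(263.8,294.2),(329.2,343.8),(254.2,428.5),(187.7,370.4)],.003)
print('mat',np.round(mc,4).tolist(),mc.mean(0)); e=mc[1]-mc[0];f=mc[1]-mc[2];print(np.linalg.norm(e),np.linalg.norm(f),np.degrees(np.arctan2(e[1],e[0])),np.degrees(np.arctan2(f[1],f[0])))
lip=onz(c,[(318.5,222.3),(389.6,270)],.022);print('lip',np.round(lip,4));e=lip[1]-lip[0];print(np.degrees(np.arctan2(e[1],e[0])),np.linalg.norm(e))
# barrels: points with z in .07-.092 in the region
reg=np.zeros((480,640),bool);reg[230:325,265:365]=1
P=X[reg&(X[...,2]>.066)&(X[...,2]<.095)]
# fit: direction angle t, axes. circle radius 27
from scipy.optimize import least_squares
def model(p,P):
    x0,y0,t,dz=p
    d=np.array([np.cos(t),np.sin(t)]) # stand x
    n=np.array([-d[1],d[0]])
    q=P[:,:2]-[x0,y0]; xs=q@d; ys=q@n
    xb=np.array([-.068,0,.068])
    k=np.abs(xs[:,None]-xb).argmin(1)
    r=np.hypot(xs-xb[k],P[:,2]-.06-dz)-.027
    return r,xs,ys
c0=P[:,:2].mean(0)
best=min((least_squares(lambda p:np.clip(model(p,P)[0],-.01,.01),[c0[0]+dx,c0[1],t,0],loss='soft_l1',f_scale=.002) for t in np.radians([-15,0,15]) for dx in(-.02,0,.02)),key=lambda r:r.cost)
r,xs,ys=model(best.x,P)
print('fit',best.x,np.degrees(best.x[2]),np.median(np.abs(r)),np.percentile(ys,[0.5,50,99.5]))
# handle
hsv=cv2.cvtColor(c['frame'],cv2.COLOR_RGB2HSV)
reg[:]=0;reg[340:390,225:275]=1
m=reg&(hsv[...,1]>110)&((hsv[...,0]<12))
print(m.sum()); H=X[m]; H=H[H[:,2]>.029]; print('handle',np.round(H.mean(0),4),cv2.minAreaRect((H[:,:2]*1000).astype(np.float32)),np.percentile(H[:,2],[5,50,95]))
reg[:]=0;reg[305:390,205:275]=1
R=X[reg&(X[...,2]>.022)];print(cv2.minAreaRect((R[:,:2]*1000).astype(np.float32)), R.min(0),R.max(0))
u,s,vt=np.linalg.svd(R[:,:2]-R[:,:2].mean(0),full_matrices=False);print(vt[0],R.mean(0), np.percentile((R[:,:2]-R[:,:2].mean(0))@vt[0],[0,1,99,100]))
```

```text
mat [[0.4283, -0.2439, 0.003], [0.6469, -0.2642, 0.003], [0.6247, -0.5408, 0.003], [0.4057, -0.5208, 0.003]] [ 0.52641028 -0.39242288  0.003     ]
0.21952558589050009 0.27746635985518786 -5.311110201784612 85.40104520597107
lip [[ 0.4212  0.0202  0.022 ]
 [ 0.6651 -0.0026  0.022 ]]
-5.347757708536691 0.24489509606312787
fit [ 0.53747745 -0.01647339 -0.0968673   0.00214666] -5.550087222666216 0.0016484290549159848 [-0.19659785 -0.1426101  -0.08655619]
0<stdin>:28: RuntimeWarning: Mean of empty slice.
  ret = um.true_divide(
Traceback (most recent call last):
IndexError: index -1 is out of bounds for axis 0 with size 0
```

Run:
```python
from h import *
c=dict(np.load('c0.npz')); X=cloud(c)
hsv=cv2.cvtColor(c['frame'],cv2.COLOR_RGB2HSV)
print(hsv[365,250],hsv[340,238],hsv[318,218])
reg=np.zeros((480,640),bool);reg[340:390,225:275]=1
m=reg&(hsv[...,1]>120)&((hsv[...,0]<13)|(hsv[...,0]>170))&(hsv[...,2]>60)
H=X[m]; print(m.sum(),np.percentile(H[:,2],[1,50,99]))
reg[:]=0;reg[305:390,205:275]=1
R=X[reg&(X[...,2]>.018)&(X[...,2]<.05)];
mu=R[:,:2].mean(0);u,s,vt=np.linalg.svd(R[:,:2]-mu,full_matrices=False);d=vt[0]; d=d if d[0]<0 else -d
n=np.array([-d[1],d[0]])
a=(R[:,:2]-mu)@d;b=(R[:,:2]-mu)@n
print(d,np.degrees(np.arctan2(d[1],d[0])),mu,a.min(),a.max(),b.min(),b.max())
# tops only, handle
T=R[R[:,2]>.033];print(len(T),T.mean(0)); aa=(T[:,:2]-mu)@d;bb=(T[:,:2]-mu)@n;print(np.percentile(aa,[1,99]),np.percentile(bb,[1,50,99]),np.percentile(T[:,2],[10,50,90]))
# mill
mk=(X[...,2]>.19)&(X[...,1]>.1)&(X[...,0]>.25)&(X[...,0]<.75)&(X[...,2]<.27)
reg[:]=0;reg[70:260,330:480]=1
mk&=reg
M=X[mk]
v=(np.clip((X[...,2]-.15)/.12,0,1)*255*reg).astype(np.uint8)
cv2.imwrite('pics/mz.png',cv2.resize(v[70:260,330:480],None,fx=3,fy=3,interpolation=0))
dk=reg&(hsv[...,2]<60)&(X[...,2]>.225)
n_,l,st,ce=cv2.connectedComponentsWithStats(dk.astype(np.uint8))
for i in range(1,n_):
    if st[i,4]>15:
        Q=X[l==i]; print(st[i],np.round(Q.mean(0),4),cv2.minAreaRect((Q[:,:2]*1000).astype(np.float32)),np.percentile(Q[:,2],[5,50,95]))
```

```text
[ 12 140 133] [ 19 105 117] [ 16  62 165]
186 [0.01406527 0.03695801 0.04308332]
[-0.93397257  0.35734471] 159.06278524527497 [ 0.47381748 -0.4094195 ] -0.0897480225977324 0.11510245231641689 -0.018606314471636094 0.015840402974636732
473 [ 0.50707677 -0.42137265  0.03712649]
[-0.08717996  0.09557757] [-0.01677052 -0.00047639  0.01479438] [0.03386328 0.03676163 0.04076314]
[401 108  30  14  70] [0.5256 0.335  0.2465] ((520.3471069335938, 335.45074462890625), (11.967750549316406, 87.22523498535156), 89.79166412353516) [0.24208364 0.24600426 0.25211785]
[369 148  17  23 193] [0.5275 0.1139 0.2609] ((737.36865234375, -315.6460876464844), (44.27667236328125, 1046.430908203125), 25.948841094970703) [0.23336578 0.25287917 0.25934729]
```

View pics/mz.png

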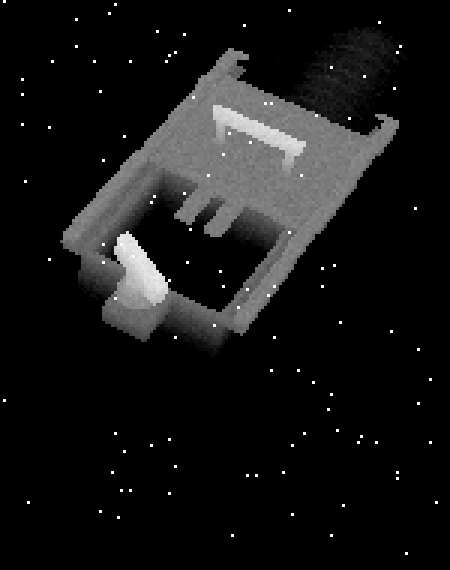

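Run:
```python
from h import *
c=cam('side'); save(c,'d_b',(270,235,390,315),6)
```

```text
(no output)
```

View pics/d_b.png

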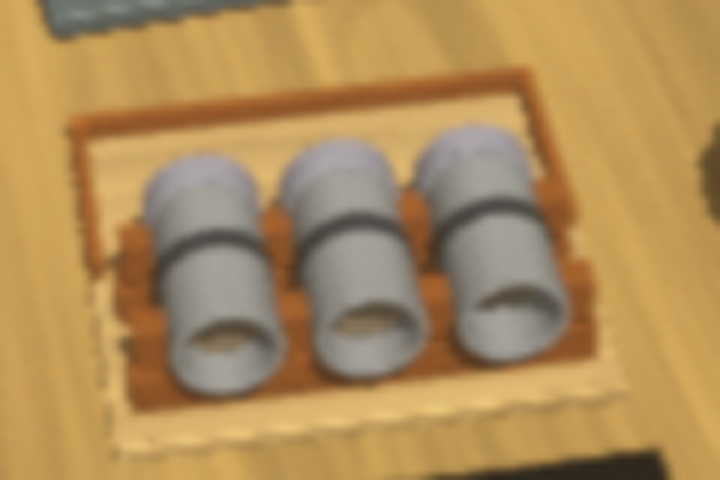

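```bash
python3 -m creep '[{"fingers":100,"slide":[3.5,2,1],"delta_rot":[0,0,0.12]},{"fingers":100,"slide":[7,4,1],"delta_rot":[0,0,0.24]},{"fingers":100,"slide":[10.5,6,1],"delta_rot":[0,0,0.36]},{"fingers":100,"slide":[14,8,1],"delta_rot":[0,0,0.48]},{"fingers":100,"slide":[17.5,10,1],"delta_rot":[0,0,0.6]}]'
```

```text
time: 0.67
tcp_pos: [0.393, -0.5117, 0.2413]
tool_rot: [[-0.585, 0.0, 0.811], [-0.811, -0.0, -0.585], [0.0, -1.0, 0.0]]
contact_force: [1.4, 0.4, -1.1]
grip_width: 0.998
```

The side crop shows clay in all three bores (crop (225,335), (365,315), (515,297)). I'm continuing over the rod.

```bash
python3 -m creep '[{"fingers":100,"slide":[2,1.5,0],"delta_rot":[0,0,0.12]},{"fingers":100,"slide":[4,3,0],"delta_rot":[0,0,0.24]},{"fingers":100,"slide":[6,4.5,0],"delta_rot":[0,0,0.36]},{"fingers":100,"slide":[8,6,0],"delta_rot":[0,0,0.48]},{"fingers":100,"slide":[10,7.5,0],"delta_rot":[0,0,0.6]}]'; python3 -m creep '[{"fingers":100,"slide":[0.4,0.2,0],"delta_rot":[0,0,0.12]},{"fingers":100,"slide":[0.8,0.4,0],"delta_rot":[0,0,0.24]},{"fingers":100,"slide":[1.2,0.6,0],"delta_rot":[0,0,0.36]},{"fingers":100,"slide":[1.6,0.8,0],"delta_rot":[0,0,0.48]},{"fingers":100,"slide":[2.2,1.2,0],"delta_rot":[0,0,0.6]}]';python3 -m creep '[{"fingers":100,"slide":[0,0,0],"delta_rot":[0,0,0.12]},{"fingers":100,"slide":[0,0,0],"delta_rot":[0,0,0.24]},{"fingers":100,"slide":[0,0,0],"delta_rot":[0,0,0.36]},{"fingers":100,"slide":[0,0,0],"delta_rot":[0,0,0.48]},{"fingers":100,"slide":[0,0,0],"delta_rot":[0,0,0.6]}]'
python3 - <<'E'
from h import *
c=cam('wrist'); save(c,'w1'); X=cloud(c); s=ctrl.state()
print(np.round(s['joints'],2),s['tcp_pos'])
reg=(X[...,2]>.018)&(X[...,2]<.05)&(X[...,0]<.62)&(X[...,1]<-.3)&(X[...,0]>.35)
n_,l,st,ce=cv2.connectedComponentsWithStats(reg.astype(np.uint8))
i=1+st[1:,4].argmax();print(st[i])
R=X[l==i];mu=R[:,:2].mean(0);u,sv,vt=np.linalg.svd(R[:,:2]-mu,full_matrices=False);d=vt[0]; d=d if d[0]<0 else -d
n=np.array([-d[1],d[0]]);a=(R[:,:2]-mu)@d;b=(R[:,:2]-mu)@n
print(np.degrees(np.arctan2(d[1],d[0])),mu,np.percentile(a,[0,.5,99.5,100]),np.percentile(b,[0,.5,99.5,100]))
E
```

```text
time: 1.08
tcp_pos: [0.4926, -0.4369, 0.2412]
tool_rot: [[-0.025, -0.0, 1.0], [-1.0, 0.0, -0.025], [-0.0, -1.0, -0.0]]
contact_force: [0.7, -1.2, 0.5]
grip_width: 1.0
time: 1.5
tcp_pos: [0.5136, -0.4258, 0.2411]
tool_rot: [[0.544, -0.0, 0.839], [-0.839, 0.0, 0.544], [-0.0, -1.0, -0.0]]
contact_force: [0.7, 0.5, -1.4]
grip_width: 0.999
time: 1.92
tcp_pos: [0.5136, -0.4257, 0.2411]
tool_rot: [[0.923, -0.0, 0.386], [-0.386, 0.0, 0.923], [-0.0, -1.0, 0.0]]
contact_force: [-0.6, -0.5, -1.2]
grip_width: 0.999
[-0.74  0.5   1.54 -0.    1.1  -1.92] [ 0.51360627 -0.42576727  0.2411659 ]
[ 305   24   38  230 7169]
158.94312410859786 [ 0.45996888 -0.40120421] [-0.10353528 -0.10129528  0.0945052   0.0958876 ] [-0.01600068 -0.01532393  0.01540047  0.01602184]
```

View pics/w1.png

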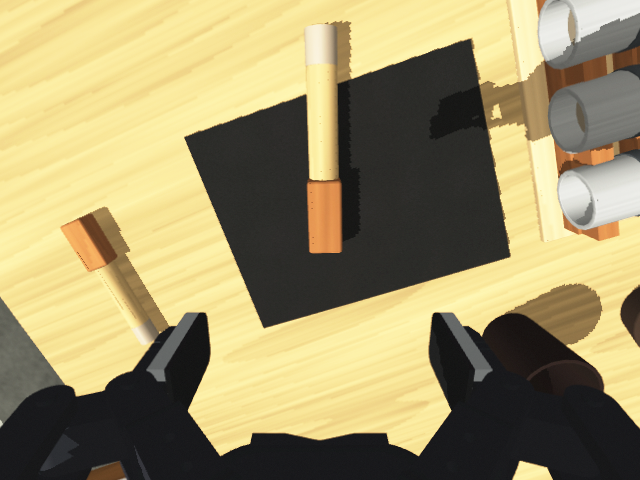

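The wrist view shows the rod on the mat: handle (325,215), tip (320,28), lying in line with the jaws. The smaller tool is off to the left. I'll descend onto the handle.

```bash
python3 -m creep '[{"fingers":100,"slide":[0.3,0.25,-4],"delta_rot":[0,0,0.03]},{"fingers":100,"slide":[0.3,0.25,-8],"delta_rot":[0,0,0.03]},{"fingers":100,"slide":[0.3,0.25,-12],"delta_rot":[0,0,0.03]},{"fingers":100,"slide":[0.3,0.25,-16],"delta_rot":[0,0,0.03]},{"fingers":100,"slide":[0.3,0.25,-18.5],"delta_rot":[0,0,0.03]}]';python3 -m creep '[{"fingers":100,"slide":[0,0,-2],"delta_rot":[0,0,0]},{"fingers":100,"slide":[0,0,-3.5],"delta_rot":[0,0,0]},{"fingers":100,"slide":[0,0,-4.5],"delta_rot":[0,0,0]},{"fingers":100,"slide":[0,0,-5],"delta_rot":[0,0,0]},{"fingers":100,"slide":[0,0,-5],"delta_rot":[0,0,0]}]';python3 -m creep '[{"fingers":0,"slide":[0,0,0],"delta_rot":[0,0,0]},{"fingers":0,"slide":[0,0,0],"delta_rot":[0,0,0]},{"fingers":0,"slide":[0,0,0],"delta_rot":[0,0,0]},{"fingers":0,"slide":[0,0,0],"delta_rot":[0,0,0]},{"fingers":0,"slide":[0,0,0],"delta_rot":[0,0,0]}]';python3 -m creep '[{"fingers":0,"slide":[0,0,0],"delta_rot":[0,0,0]},{"fingers":0,"slide":[0,0,0],"delta_rot":[0,0,0]},{"fingers":0,"slide":[0,0,1],"delta_rot":[0,0,0]},{"fingers":0,"slide":[0,0,3],"delta_rot":[0,0,0]},{"fingers":0,"slide":[0,0,5],"delta_rot":[0,0,0]}]'
```

```text
time: 2.38
tcp_pos: [0.5152, -0.422, 0.0524]
tool_rot: [[0.93, -0.003, 0.366], [-0.366, 0.002, 0.93], [-0.003, -1.0, 0.001]]
contact_force: [-0.7, 0.5, 0.0]
grip_width: 0.998
time: 2.8
tcp_pos: [0.5163, -0.4231, 0.0055]
tool_rot: [[0.931, -0.001, 0.365], [-0.365, 0.001, 0.931], [-0.001, -1.0, 0.0]]
contact_force: [-0.9, 1.1, 0.8]
grip_width: 1.003
time: 3.22
tcp_pos: [0.517, -0.4237, 0.0072]
tool_rot: [[0.932, 0.001, 0.363], [-0.363, -0.001, 0.932], [0.001, -1.0, -0.0]]
contact_force: [-2.0, 0.9, 8.7]
grip_width: 0.364
time: 3.63
tcp_pos: [0.5162, -0.4229, 0.0569]
tool_rot: [[0.932, -0.001, 0.363], [-0.363, 0.001, 0.932], [-0.001, -1.0, 0.0]]
contact_force: [0.4, 0.2, -1.0]
grip_width: 0.36
```

```bash
python3 -m creep '[{"fingers":0,"slide":[0,0,1],"delta_rot":[0,0,-0.12]},{"fingers":0,"slide":[0,0,2],"delta_rot":[0,0,-0.24]},{"fingers":0,"slide":[-0.4,0,3],"delta_rot":[0,0,-0.36]},{"fingers":0,"slide":[-0.8,0,4],"delta_rot":[0,0,-0.48]},{"fingers":0,"slide":[-1,0,5],"delta_rot":[0,0,-0.6]}]';python3 -m creep '[{"fingers":0,"slide":[0,0,0],"delta_rot":[0,0,-0.12]},{"fingers":0,"slide":[0,0,0],"delta_rot":[0,0,-0.24]},{"fingers":0,"slide":[0,0,0],"delta_rot":[0,0,-0.36]},{"fingers":0,"slide":[0,0,0],"delta_rot":[0,0,-0.48]},{"fingers":0,"slide":[0,0,0],"delta_rot":[0,0,-0.6]}]';python3 -m creep '[{"fingers":0,"slide":[0,0,0],"delta_rot":[0,0,-0.095]},{"fingers":0,"slide":[0,0,0],"delta_rot":[0,0,-0.095]},{"fingers":0,"slide":[0,0,0],"delta_rot":[0,0,-0.095]},{"fingers":0,"slide":[0,0,0],"delta_rot":[0,0,-0.095]},{"fingers":0,"slide":[0,0,0],"delta_rot":[0,0,-0.095]}]'
python3 - <<'E'
from h import *
c=cam('wrist'); save(c,'w2'); np.savez('w2.npz',**{k:np.array(v) for k,v in c.items()})
c2=cam('side'); save(c2,'d2'); np.savez('d2.npz',**{k:np.array(v) for k,v in c2.items()})
c3=cam('scene');np.savez('s2.npz',**{k:np.array(v) for k,v in c3.items()});save(c3,'s2',(180,180,400,430),2.4)
s=ctrl.state(); print(s['tcp_pos'],s['tool_rot'],s['joints'])
E
```

```text
time: 4.05
tcp_pos: [0.5063, -0.4233, 0.1075]
tool_rot: [[0.559, 0.0, 0.829], [-0.829, -0.0, 0.559], [0.0, -1.0, -0.0]]
contact_force: [0.5, 0.2, -1.3]
grip_width: 0.365
time: 4.47
tcp_pos: [0.5067, -0.4234, 0.1071]
tool_rot: [[-0.007, 0.0, 1.0], [-1.0, -0.0, -0.007], [0.0, -1.0, 0.0]]
contact_force: [-0.1, 0.2, -0.9]
grip_width: 0.366
time: 4.88
tcp_pos: [0.5067, -0.4233, 0.1065]
tool_rot: [[-0.093, 0.0, 0.996], [-0.996, -0.0, -0.093], [0.0, -1.0, 0.0]]
contact_force: [0.2, 0.9, -0.9]
grip_width: 0.366
[ 0.5066211  -0.42330331  0.10630719] [[-9.48027135e-02 -6.45350935e-05  9.95496078e-01]
 [-9.95496078e-01  6.68255234e-05 -9.48027092e-02]
 [-6.04064447e-05 -9.99999996e-01 -7.05796735e-05]] [-7.41955661e-01  6.28780625e-01  1.67649277e+00  7.61472634e-06
  8.36411987e-01 -6.47015468e-01]
```

View pics/w2.png

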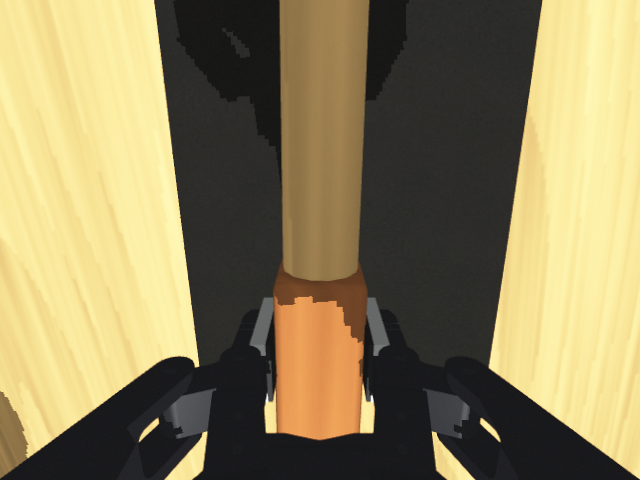

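View pics/s2.png

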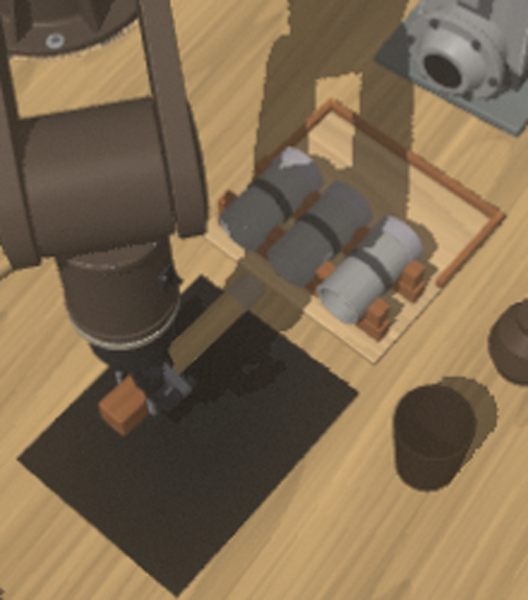

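Run:
```python
from h import *
from scipy.optimize import least_squares
w=dict(np.load('w2.npz'));X=cloud(w)
# shaft top: ridge
tc=ctrl.state()['tcp_pos']; n=np.array([.0948,.9955]); e=np.array([.9955,-.0948])
q=X[...,:2]-tc[:2]; a=q@n;b=q@e
for lo in (.0,.03,.05,.07,.09,.11):
    m=(a>lo)&(a<lo+.015)&(np.abs(b)<.02)&(X[...,2]>.09)&(X[...,2]<.16)
    if m.sum()>20: print(lo,m.sum(),np.median(b[m]),'top',np.percentile(X[...,2][m],90), b[m].min(),b[m].max())
# stand fits
def fit(c,name):
    X=cloud(c); P=X[(X[...,0]>.40)&(X[...,0]<.64)&(X[...,1]>-.24)&(X[...,1]<-.085)&(X[...,2]>.066)&(X[...,2]<.095)]
    def model(p):
        d=np.array([np.cos(p[2]),np.sin(p[2])]);nn=np.array([-d[1],d[0]])
        qq=P[:,:2]-p[:2]; xs=qq@d;ys=qq@nn; xb=np.array([-.068,0,.068]);k=np.abs(xs[:,None]-xb).argmin(1)
        return np.hypot(xs-xb[k],P[:,2]-.06-p[3])-.027,xs,ys
    r=least_squares(lambda p:np.r_[model(p)[0],0.01*(p[1]+.088)],[.5306,-.088,-.096,0],loss='soft_l1',f_scale=.002)
    rr,xs,ys=model(r.x); print(name,len(P),r.x,np.median(abs(rr)),np.percentile(ys,[.3,1,99,99.7]))
for f in ('c0','s2','d2'): fit(dict(np.load(f+'.npz')),f)
```

```text
0.0 5895 0.001350941527535656 top 0.14981623942907013 -0.019993624532675412 0.019993875583114235
0.03 3280 -0.0008494609614946756 top 0.1309515580042555 -0.014593130521428209 0.013052611934998432
0.05 3767 -0.0006160060792215901 top 0.1304841626964822 -0.01466338883489676 0.013277172281621038
0.07 4310 -0.0006580441793717312 top 0.1299932410595323 -0.014409757832282198 0.013286460720050533
0.09 4944 -0.0004609386241101939 top 0.12955555112943173 -0.01416709904005403 0.01352373477159474
c0 2507 [ 0.53052591 -0.08795381 -0.09698546  0.0021521 ] 0.0016498625446484845 [-0.1250527  -0.1242407  -0.01596354 -0.01423746]
s2 2516 [ 0.53093296 -0.08795356 -0.10222225  0.0021467 ] 0.001641194238228191 [-0.12521457 -0.12431429 -0.01590101 -0.01470729]
d2 833 [ 0.53346682 -0.08798992 -0.08326715  0.00059414] 0.0014143876718592692 [-0.12498421 -0.1237566  -0.01441096 -0.01268804]
```

```bash
python3 -m creep '[{"fingers":0,"slide":[-0.74,0,-1.5],"delta_rot":[0,0,0]},{"fingers":0,"slide":[-0.74,0,-3],"delta_rot":[0,0,0]},{"fingers":0,"slide":[-0.74,0,-4.5],"delta_rot":[0,0,0]},{"fingers":0,"slide":[-0.74,0,-5.6],"delta_rot":[0,0,0]},{"fingers":0,"slide":[-0.74,0,-5.6],"delta_rot":[0,0,0]}]';python3 -m creep '[{"fingers":0,"slide":[0.1,1,0],"delta_rot":[0,0,0]},{"fingers":0,"slide":[0.19,2,0],"delta_rot":[0,0,0]},{"fingers":0,"slide":[0.29,3,0],"delta_rot":[0,0,0]},{"fingers":0,"slide":[0.38,4,0],"delta_rot":[0,0,0]},{"fingers":0,"slide":[0.43,4.5,0],"delta_rot":[0,0,0]}]'
python3 - <<'E'
from h import *
c=cam('side'); save(c,'d3',(250,220,410,340),5)
s=ctrl.state(); print(s['tcp_pos'])
w=cam('wrist');save(w,'w3')
E
```

```text
time: 5.45
tcp_pos: [0.4982, -0.4224, 0.0481]
tool_rot: [[-0.095, -0.002, 0.995], [-0.995, 0.002, -0.095], [-0.002, -1.0, -0.003]]
contact_force: [0.3, 1.1, -1.2]
grip_width: 0.356
time: 5.87
tcp_pos: [0.5039, -0.3764, 0.0509]
tool_rot: [[-0.095, 0.0, 0.995], [-0.995, -0.0, -0.095], [-0.0, -1.0, 0.0]]
contact_force: [-0.3, 0.3, -0.3]
grip_width: 0.365
[ 0.50388891 -0.37610708  0.05080851]
```

View pics/d3.png

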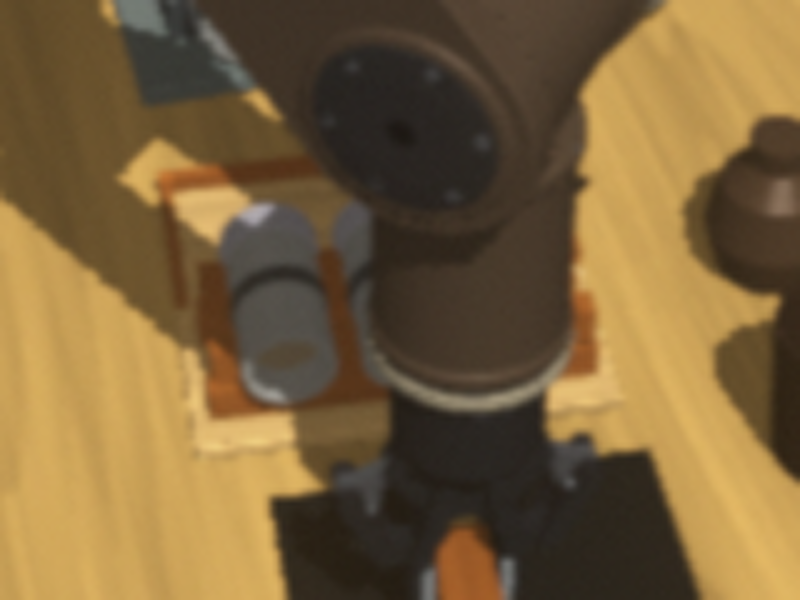

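View pics/w3.png

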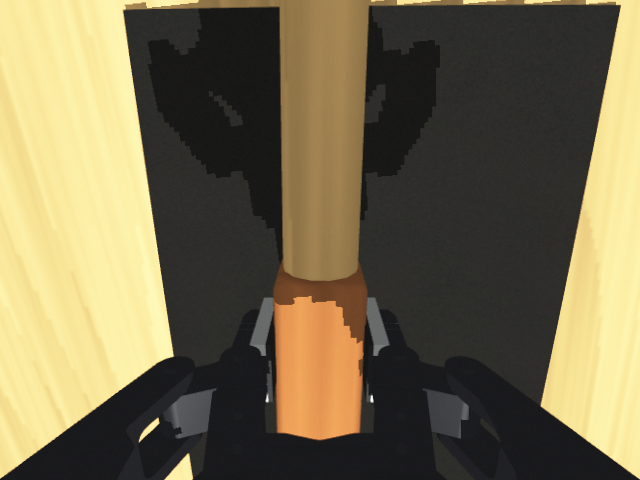

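```bash
python3 -m creep '[{"fingers":0,"slide":[0.08,0.8,0],"delta_rot":[0,0,0]},{"fingers":0,"slide":[0.15,1.6,0],"delta_rot":[0,0,0]},{"fingers":0,"slide":[0.23,2.4,0],"delta_rot":[0,0,0]},{"fingers":0,"slide":[0.31,3.2,0],"delta_rot":[0,0,0]},{"fingers":0,"slide":[0.38,4,0],"delta_rot":[0,0,0]}]';python3 -m creep '[{"fingers":0,"slide":[0.08,0.8,0],"delta_rot":[0,0,0]},{"fingers":0,"slide":[0.15,1.6,0],"delta_rot":[0,0,0]},{"fingers":0,"slide":[0.23,2.4,0],"delta_rot":[0,0,0]},{"fingers":0,"slide":[0.31,3.2,0],"delta_rot":[0,0,0]},{"fingers":0,"slide":[0.38,4,0],"delta_rot":[0,0,0]}]'
python3 - <<'E'
from h import *
w=cam('wrist');save(w,'w4')
E
```

```text
time: 6.38
tcp_pos: [0.5079, -0.3388, 0.0506]
tool_rot: [[-0.095, 0.001, 0.995], [-0.995, -0.002, -0.095], [0.002, -1.0, 0.001]]
contact_force: [-2.8, -16.4, -1.1]
grip_width: 0.361
time: 6.8
tcp_pos: [0.5119, -0.2994, 0.0508]
tool_rot: [[-0.095, 0.002, 0.995], [-0.995, -0.003, -0.095], [0.003, -1.0, 0.002]]
contact_force: [-2.9, -15.1, -1.4]
grip_width: 0.366
```

View pics/w4.png

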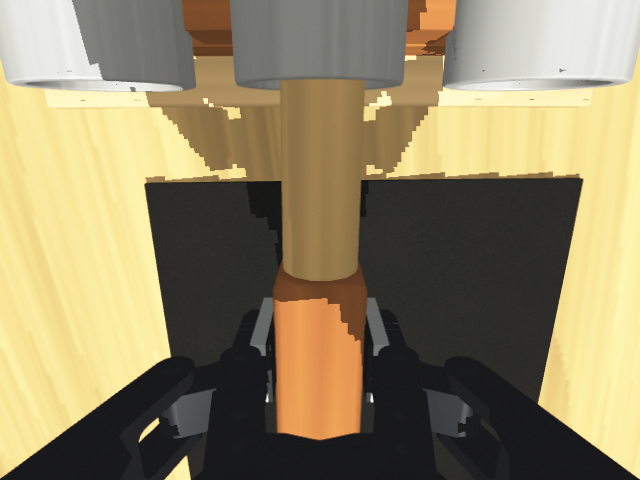

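Rod centred in barrel 2, not slipping. Finishing the push.

```bash
python3 -m creep '[{"fingers":0,"slide":[0.08,0.8,0],"delta_rot":[0,0,0]},{"fingers":0,"slide":[0.15,1.6,0],"delta_rot":[0,0,0]},{"fingers":0,"slide":[0.23,2.4,0],"delta_rot":[0,0,0]},{"fingers":0,"slide":[0.31,3.2,0],"delta_rot":[0,0,0]},{"fingers":0,"slide":[0.36,3.8,0],"delta_rot":[0,0,0]}]';python3 -m creep '[{"fingers":0,"slide":[0.05,0.5,0],"delta_rot":[0,0,0]},{"fingers":0,"slide":[0.1,1,0],"delta_rot":[0,0,0]},{"fingers":0,"slide":[0.13,1.4,0],"delta_rot":[0,0,0]},{"fingers":0,"slide":[0.13,1.4,0],"delta_rot":[0,0,0]},{"fingers":0,"slide":[0.13,1.4,0],"delta_rot":[0,0,0]}]'
python3 - <<'E'
from h import *
w=cam('wrist');save(w,'w5')
w=cam('scene');save(w,'s5',(180,180,400,430),2.4)
E
```

```text
time: 7.27
tcp_pos: [0.5147, -0.259, 0.0502]
tool_rot: [[-0.096, -0.0, 0.995], [-0.995, 0.0, -0.096], [-0.0, -1.0, -0.0]]
contact_force: [0.8, 0.6, -0.3]
grip_width: 0.366
time: 7.68
tcp_pos: [0.5161, -0.2462, 0.0503]
tool_rot: [[-0.095, -0.0, 0.995], [-0.995, -0.0, -0.095], [0.0, -1.0, -0.0]]
contact_force: [0.0, 0.6, -1.1]
grip_width: 0.362
```

View pics/w5.png

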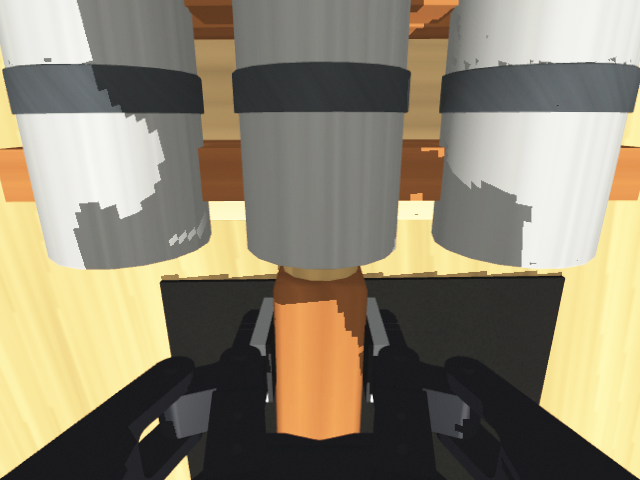

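View pics/s5.png

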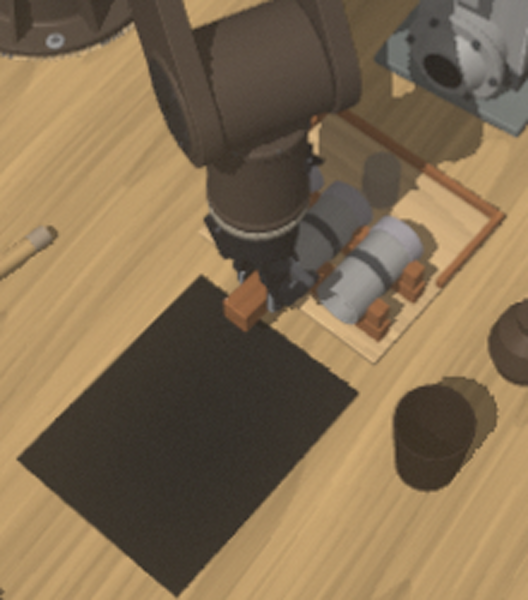

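Plug 2 is out, standing in the tray at scene crop (382,180). Retracting and moving to barrel 3.

```bash
python3 -m creep '[{"fingers":0,"slide":[-0.35,-3.6,0],"delta_rot":[0,0,0]},{"fingers":0,"slide":[-0.69,-7.2,0],"delta_rot":[0,0,0]},{"fingers":0,"slide":[-1.04,-10.8,0],"delta_rot":[0,0,0]},{"fingers":0,"slide":[-1.39,-14.4,0],"delta_rot":[0,0,0]},{"fingers":0,"slide":[-1.6,-16.6,0],"delta_rot":[0,0,0]}]';python3 -m creep '[{"fingers":0,"slide":[1.5,-0.14,0],"delta_rot":[0,0,0]},{"fingers":0,"slide":[3,-0.29,0],"delta_rot":[0,0,0]},{"fingers":0,"slide":[5,-0.48,0],"delta_rot":[0,0,0]},{"fingers":0,"slide":[6.77,-0.65,0],"delta_rot":[0,0,0]},{"fingers":0,"slide":[6.77,-0.65,0],"delta_rot":[0,0,0]}]';python3 -m creep '[{"fingers":0,"slide":[0.19,2,0],"delta_rot":[0,0,0]},{"fingers":0,"slide":[0.38,4,0],"delta_rot":[0,0,0]},{"fingers":0,"slide":[0.46,4.8,0],"delta_rot":[0,0,0]},{"fingers":0,"slide":[0.54,5.6,0],"delta_rot":[0,0,0]},{"fingers":0,"slide":[0.61,6.4,0],"delta_rot":[0,0,0]}]'
python3 - <<'E'
from h import *
w=cam('wrist');save(w,'w6')
E
```

```text
time: 8.2
tcp_pos: [0.4996, -0.4163, 0.0505]
tool_rot: [[-0.097, 0.001, 0.995], [-0.995, -0.001, -0.097], [0.001, -1.0, 0.001]]
contact_force: [-0.1, 0.5, -0.6]
grip_width: 0.365
time: 8.62
tcp_pos: [0.5707, -0.4198, 0.0504]
tool_rot: [[-0.096, 0.002, 0.995], [-0.995, -0.001, -0.096], [0.001, -1.0, 0.002]]
contact_force: [-0.8, 0.2, -0.2]
grip_width: 0.361
time: 9.03
tcp_pos: [0.5737, -0.3547, 0.0504]
tool_rot: [[-0.096, 0.0, 0.995], [-0.995, -0.0, -0.096], [0.0, -1.0, 0.0]]
contact_force: [-0.9, -0.6, -0.8]
grip_width: 0.366
```

View pics/w6.png

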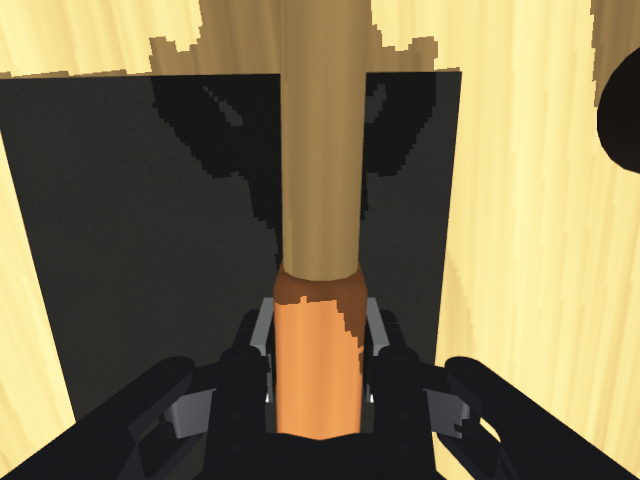

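```bash
python3 -m creep '[{"fingers":0,"slide":[0.08,0.8,0],"delta_rot":[0,0,0]},{"fingers":0,"slide":[0.15,1.6,0],"delta_rot":[0,0,0]},{"fingers":0,"slide":[0.23,2.4,0],"delta_rot":[0,0,0]},{"fingers":0,"slide":[0.31,3.2,0],"delta_rot":[0,0,0]},{"fingers":0,"slide":[0.38,4,0],"delta_rot":[0,0,0]}]';python3 -m creep '[{"fingers":0,"slide":[0.08,0.8,0],"delta_rot":[0,0,0]},{"fingers":0,"slide":[0.15,1.6,0],"delta_rot":[0,0,0]},{"fingers":0,"slide":[0.23,2.4,0],"delta_rot":[0,0,0]},{"fingers":0,"slide":[0.31,3.2,0],"delta_rot":[0,0,0]},{"fingers":0,"slide":[0.38,4,0],"delta_rot":[0,0,0]}]'; python3 -m creep '[{"fingers":0,"slide":[0.08,0.8,0],"delta_rot":[0,0,0]},{"fingers":0,"slide":[0.15,1.6,0],"delta_rot":[0,0,0]},{"fingers":0,"slide":[0.2,2.1,0],"delta_rot":[0,0,0]},{"fingers":0,"slide":[0.2,2.1,0],"delta_rot":[0,0,0]},{"fingers":0,"slide":[0.2,2.1,0],"delta_rot":[0,0,0]}]'
python3 - <<'E'
from h import *
w=cam('wrist');save(w,'w7')
w=cam('scene');save(w,'s7',(180,180,400,430),2.4)
E
```

```text
time: 9.5
tcp_pos: [0.5783, -0.3167, 0.0509]
tool_rot: [[-0.096, 0.002, 0.995], [-0.995, -0.003, -0.096], [0.003, -1.0, 0.002]]
contact_force: [-2.4, -16.2, -2.3]
grip_width: 0.359
time: 9.92
tcp_pos: [0.5815, -0.2743, 0.0503]
tool_rot: [[-0.096, 0.0, 0.995], [-0.995, 0.0, -0.096], [-0.0, -1.0, 0.0]]
contact_force: [0.5, -0.0, -1.7]
grip_width: 0.36
time: 10.33
tcp_pos: [0.5836, -0.2535, 0.0503]
tool_rot: [[-0.095, 0.0, 0.995], [-0.995, -0.0, -0.095], [0.0, -1.0, 0.0]]
contact_force: [0.0, -0.4, -1.0]
grip_width: 0.366
```

View pics/w7.png

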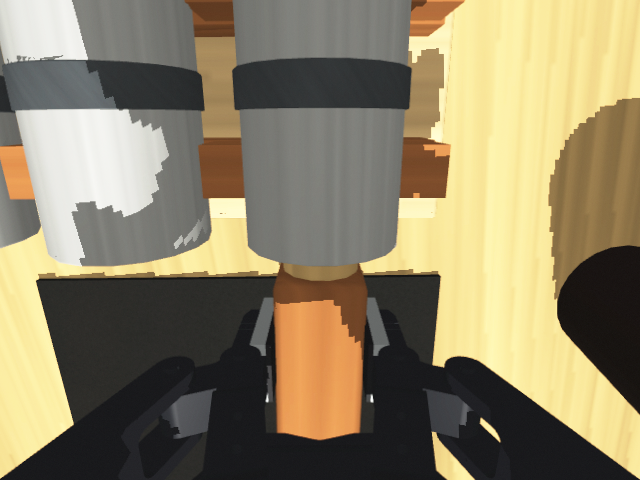

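View pics/s7.png

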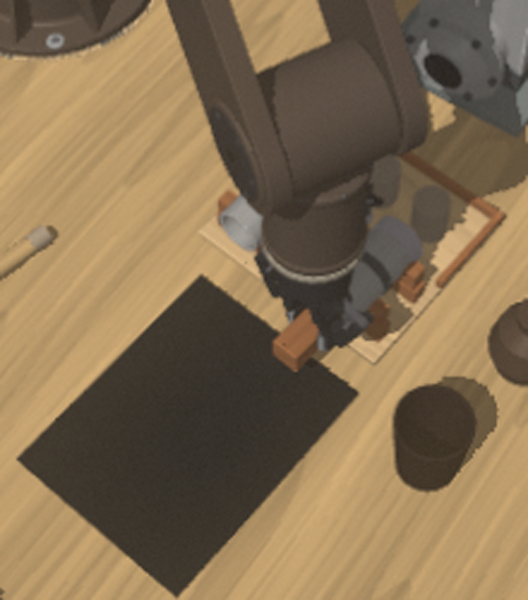

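Both plugs are out (crop (385,185), (430,212)). Barrel 1 next.

```bash
python3 -m creep '[{"fingers":0,"slide":[-0.35,-3.6,0],"delta_rot":[0,0,0]},{"fingers":0,"slide":[-0.69,-7.2,0],"delta_rot":[0,0,0]},{"fingers":0,"slide":[-1.04,-10.8,0],"delta_rot":[0,0,0]},{"fingers":0,"slide":[-1.39,-14.4,0],"delta_rot":[0,0,0]},{"fingers":0,"slide":[-1.6,-16.6,0],"delta_rot":[0,0,0]}]';python3 -m creep '[{"fingers":0,"slide":[-3,0.29,0],"delta_rot":[0,0,0]},{"fingers":0,"slide":[-6,0.58,0],"delta_rot":[0,0,0]},{"fingers":0,"slide":[-9.5,0.9,0],"delta_rot":[0,0,0]},{"fingers":0,"slide":[-13,1.25,0],"delta_rot":[0,0,0]},{"fingers":0,"slide":[-13.54,1.3,0],"delta_rot":[0,0,0]}]';python3 -m creep '[{"fingers":0,"slide":[0,0,0],"delta_rot":[0,0,0]},{"fingers":0,"slide":[0.19,2,0],"delta_rot":[0,0,0]},{"fingers":0,"slide":[0.38,4,0],"delta_rot":[0,0,0]},{"fingers":0,"slide":[0.48,5,0],"delta_rot":[0,0,0]},{"fingers":0,"slide":[0.58,6,0],"delta_rot":[0,0,0]}]'
python3 - <<'E'
from h import *
w=cam('wrist');save(w,'w8')
p=ctrl.state()['tcp_pos'][:2]-[.5315,-.088];print(p@[.9954,-.0958],p@[.0958,.9954])
E
```

```text
time: 10.85
tcp_pos: [0.5668, -0.424, 0.0505]
tool_rot: [[-0.097, 0.001, 0.995], [-0.995, -0.001, -0.097], [0.001, -1.0, 0.001]]
contact_force: [-0.1, 0.7, -1.5]
grip_width: 0.362
time: 11.27
tcp_pos: [0.4263, -0.4054, 0.0498]
tool_rot: [[-0.098, -0.004, 0.995], [-0.995, 0.003, -0.098], [-0.003, -1.0, -0.004]]
contact_force: [1.2, 0.0, -1.8]
grip_width: 0.363
time: 11.68
tcp_pos: [0.4389, -0.3465, 0.0504]
tool_rot: [[-0.095, 0.001, 0.995], [-0.995, -0.001, -0.095], [0.0, -1.0, 0.001]]
contact_force: [-1.0, -0.9, -1.7]
grip_width: 0.362
-0.06792114614168776 -0.2646191664701361
```

View pics/w8.png

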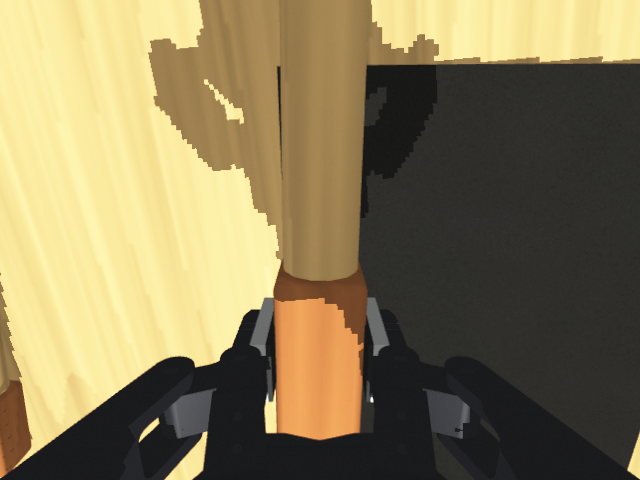

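Aligned within 0.1 mm laterally; the tip is about 17 mm inside. Pushing 10.5 cm.

```bash
python3 -m creep '[{"fingers":0,"slide":[0.08,0.8,0],"delta_rot":[0,0,0]},{"fingers":0,"slide":[0.15,1.6,0],"delta_rot":[0,0,0]},{"fingers":0,"slide":[0.23,2.4,0],"delta_rot":[0,0,0]},{"fingers":0,"slide":[0.31,3.2,0],"delta_rot":[0,0,0]},{"fingers":0,"slide":[0.38,4,0],"delta_rot":[0,0,0]}]';python3 -m creep '[{"fingers":0,"slide":[0.08,0.8,0],"delta_rot":[0,0,0]},{"fingers":0,"slide":[0.15,1.6,0],"delta_rot":[0,0,0]},{"fingers":0,"slide":[0.23,2.4,0],"delta_rot":[0,0,0]},{"fingers":0,"slide":[0.31,3.2,0],"delta_rot":[0,0,0]},{"fingers":0,"slide":[0.38,4,0],"delta_rot":[0,0,0]}]'; python3 -m creep '[{"fingers":0,"slide":[0.08,0.8,0],"delta_rot":[0,0,0]},{"fingers":0,"slide":[0.15,1.6,0],"delta_rot":[0,0,0]},{"fingers":0,"slide":[0.24,2.5,0],"delta_rot":[0,0,0]},{"fingers":0,"slide":[0.24,2.5,0],"delta_rot":[0,0,0]},{"fingers":0,"slide":[0.24,2.5,0],"delta_rot":[0,0,0]}]'
python3 -m creep '[{"fingers":0,"slide":[-0.35,-3.6,0],"delta_rot":[0,0,0]},{"fingers":0,"slide":[-0.69,-7.2,0],"delta_rot":[0,0,0]},{"fingers":0,"slide":[-1.04,-10.8,0],"delta_rot":[0,0,0]},{"fingers":0,"slide":[-1.39,-14.4,0],"delta_rot":[0,0,0]},{"fingers":0,"slide":[-1.7,-17.5,0],"delta_rot":[0,0,0]}]'
python3 - <<'E'
from h import *
w=cam('scene');save(w,'s9',(180,150,430,430),2.1)
w=cam('wrist');save(w,'w9')
E
```

```text
time: 12.15
tcp_pos: [0.4432, -0.309, 0.0509]
tool_rot: [[-0.095, 0.003, 0.995], [-0.995, -0.004, -0.095], [0.003, -1.0, 0.003]]
contact_force: [-2.1, -16.9, -0.7]
grip_width: 0.367
time: 12.57
tcp_pos: [0.4459, -0.2668, 0.0504]
tool_rot: [[-0.096, 0.001, 0.995], [-0.995, -0.0, -0.096], [0.0, -1.0, 0.001]]
contact_force: [0.4, -1.1, -1.4]
grip_width: 0.368
time: 12.98
tcp_pos: [0.448, -0.2413, 0.0503]
tool_rot: [[-0.095, -0.0, 0.995], [-0.995, 0.0, -0.095], [-0.0, -1.0, -0.0]]
contact_force: [0.4, -0.4, -1.5]
grip_width: 0.365
time: 13.4
tcp_pos: [0.4304, -0.4196, 0.0504]
tool_rot: [[-0.096, 0.001, 0.995], [-0.995, -0.001, -0.096], [0.001, -1.0, 0.001]]
contact_force: [1.5, -0.3, -1.2]
grip_width: 0.363
```

View pics/s9.png

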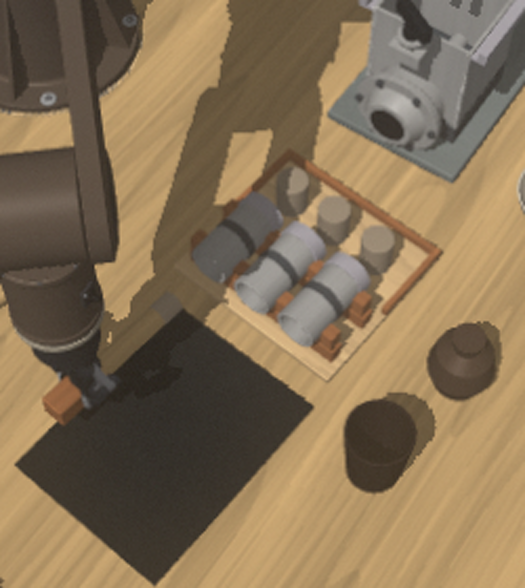

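View pics/w9.png

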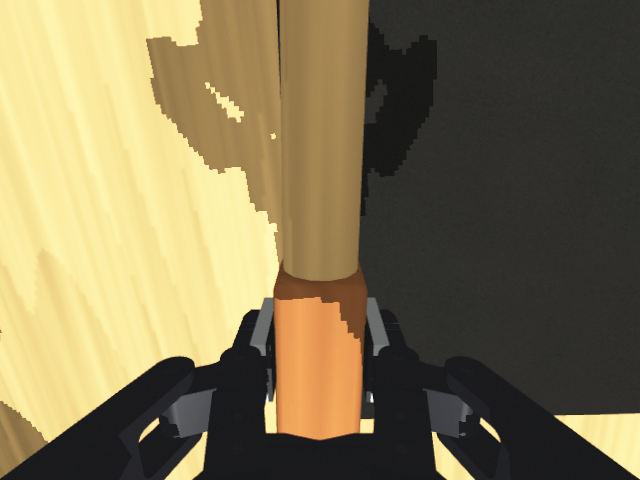

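All three plugs are standing in the tray (crop (293,190), (335,218), (378,250)). Laying the rod back on the mat.

```bash
python3 -m creep '[{"fingers":0,"slide":[2.5,-0.6,0],"delta_rot":[0,0,0]},{"fingers":0,"slide":[5,-1.2,0],"delta_rot":[0,0,0]},{"fingers":0,"slide":[7.5,-1.8,-1],"delta_rot":[0,0,0]},{"fingers":0,"slide":[8.5,-2,-2],"delta_rot":[0,0,0]},{"fingers":0,"slide":[8.5,-2,-3],"delta_rot":[0,0,0]}]';python3 -m creep '[{"fingers":0,"slide":[0,0,-0.5],"delta_rot":[0,0,0]},{"fingers":0,"slide":[0,0,-0.8],"delta_rot":[0,0,0]},{"fingers":0,"slide":[0,0,-1.0],"delta_rot":[0,0,0]},{"fingers":0,"slide":[0,0,-1.1],"delta_rot":[0,0,0]},{"fingers":0,"slide":[0,0,-1.1],"delta_rot":[0,0,0]}]'
```

```text
time: 13.92
tcp_pos: [0.5181, -0.4373, 0.0197]
tool_rot: [[-0.095, 0.002, 0.996], [-0.996, -0.001, -0.095], [0.001, -1.0, 0.002]]
contact_force: [-0.6, 1.0, -1.2]
grip_width: 0.363
time: 14.33
tcp_pos: [0.5154, -0.4369, 0.0095]
tool_rot: [[-0.096, -0.0, 0.995], [-0.995, 0.0, -0.096], [-0.0, -1.0, -0.0]]
contact_force: [-0.1, -0.2, -1.1]
grip_width: 0.362
```

```bash
python3 -m creep '[{"fingers":0,"slide":[0,0,-0.1],"delta_rot":[0,0,0]},{"fingers":0,"slide":[0,0,-0.2],"delta_rot":[0,0,0]},{"fingers":100,"slide":[0,0,-0.2],"delta_rot":[0,0,0]},{"fingers":100,"slide":[0,0,-0.2],"delta_rot":[0,0,0]},{"fingers":100,"slide":[0,0,-0.2],"delta_rot":[0,0,0]}]';python3 -m creep '[{"fingers":100,"slide":[0,0,0],"delta_rot":[0,0,0]},{"fingers":100,"slide":[0,0,0],"delta_rot":[0,0,0]},{"fingers":100,"slide":[0,0,2],"delta_rot":[0,0,0]},{"fingers":100,"slide":[0,0,6],"delta_rot":[0,0,0]},{"fingers":100,"slide":[0,0,10],"delta_rot":[0,0,0]}]';python3 -m creep '[{"fingers":100,"slide":[0,0,3],"delta_rot":[0,0,0]},{"fingers":100,"slide":[0,0,6],"delta_rot":[0,0,0]},{"fingers":100,"slide":[0,2,9],"delta_rot":[0,0,0]},{"fingers":100,"slide":[0,6,9],"delta_rot":[0,0,0]},{"fingers":100,"slide":[0,10,9],"delta_rot":[0,0,0]}]'
python3 - <<'E'
from h import *
w=cam('scene');save(w,'s10',(180,150,430,430),2.1)
w=cam('wrist');save(w,'w10')
np.savez('w10.npz',**{k:np.array(v) for k,v in w.items()})
E
```

```text
time: 14.75
tcp_pos: [0.5159, -0.4369, 0.0075]
tool_rot: [[-0.096, 0.0, 0.995], [-0.995, -0.0, -0.096], [0.0, -1.0, 0.0]]
contact_force: [-0.6, -0.2, -0.7]
grip_width: 0.774
time: 15.17
tcp_pos: [0.5149, -0.4359, 0.107]
tool_rot: [[-0.096, -0.003, 0.995], [-0.995, 0.002, -0.096], [-0.002, -1.0, -0.003]]
contact_force: [1.0, -1.6, 0.3]
grip_width: 0.999
time: 15.58
tcp_pos: [0.5165, -0.3373, 0.1994]
tool_rot: [[-0.098, 0.004, 0.995], [-0.995, -0.003, -0.098], [0.002, -1.0, 0.004]]
contact_force: [0.7, 1.6, 0.0]
grip_width: 1.001
```

View pics/s10.png

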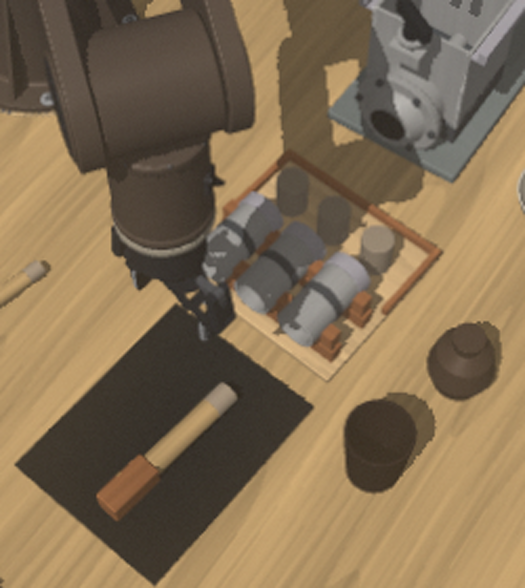

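View pics/w10.png

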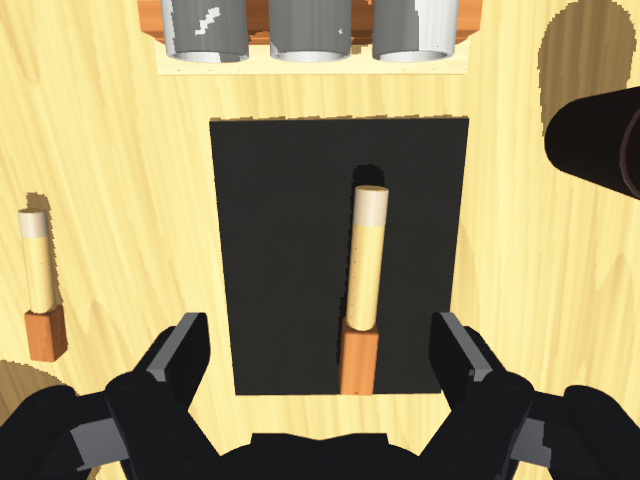

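```bash
cat > rod.py <<'E'
from h import *
def rod(c):
    X=cloud(c); hsv=cv2.cvtColor(c['frame'],cv2.COLOR_RGB2HSV)
    # keep big comp above mat near mat
    reg=(X[...,2]>.014)&(X[...,2]<.05)&(X[...,0]>.36)&(X[...,0]<.69)&(X[...,1]<-.255)&(X[...,1]>-.62)&(hsv[...,2]>90)
    n_,l,st,ce=cv2.connectedComponentsWithStats(reg.astype(np.uint8))
    i=1+st[1:,4].argmax();R=X[l==i];T=R
    mu=R[:,:2].mean(0);u,s,vt=np.linalg.svd(R[:,:2]-mu,full_matrices=False);d=vt[0];d=d if d[1]>0 else -d
    a=(R[:,:2]-mu)@d;lo,hi=np.percentile(a,[.2,99.8])
    h=mu+d*((lo+hi)/2-.065)
    k=np.array([.9957,-.0927]);kk=np.array([.0927,.9957]);q=h-[.5264,-.3924]
    print('rod',h,'len',hi-lo,'ang',np.degrees(np.arctan2(d[1],d[0])),'mat xy',q@k,q@kk,'z',np.percentile(R[:,2],[50,95]))
E
python3 - <<'E'
from rod import *
rod(cam('scene')); rod(dict(np.load('w10.npz')))
E
```

```text
rod [ 0.53839257 -0.4756758 ] len 0.20010543555727228 ang 81.30927284619916 mat xy 0.019660668200854346 -0.08180599987758796 z [0.03320517 0.03967558]
rod [ 0.53594883 -0.47381974] len 0.1983878306511767 ang 81.98669509815063 mat xy 0.017055384819271036 -0.08018446220468693 z [0.03027442 0.0353578 ]
```

The rod was knocked about 3 cm but the handle is at mat (0.018,-0.081), well inside. Now locate the plugs.

```bash
cat > plugs.py <<'E'
from h import *
O=np.array([.5315,-.088]);E=np.array([.9954,-.0958]);N=np.array([.0958,.9954])
def plugs(c,zlo=.055,zhi=.075):
    X=cloud(c);q=X[...,:2]-O;xs=q@E;ys=q@N
    m=(np.abs(xs)<.115)&(ys>-.008)&(ys<.09)&(X[...,2]>zlo)&(X[...,2]<zhi)
    n_,l,st,ce=cv2.connectedComponentsWithStats(m.astype(np.uint8))
    for i in range(1,n_):
        if st[i,4]<40: continue
        P=X[l==i]; T=P[P[:,2]>np.percentile(P[:,2],60)-.004]
        (cx,cy),r=cv2.minEnclosingCircle((T[:,:2]*1000).astype(np.float32))
        p=(T[:,:2].min(0)+T[:,:2].max(0))/2
        qq=p-O
        print(st[i,4],'bbox',np.round(p,4),'circ',round(cx/1e3,4),round(cy/1e3,4),'r',round(r,1),'stand',np.round([qq@E,qq@N],4),'z',np.round(np.percentile(P[:,2],[5,50,95]),4))
E
python3 - <<'E'
from plugs import *
plugs(cam('scene'))
E
python3 -m creep '[{"fingers":60,"slide":[0,4,3],"delta_rot":[0,0,0]},{"fingers":60,"slide":[0,8,5],"delta_rot":[0,0,0]},{"fingers":60,"slide":[0,12,5],"delta_rot":[0,0,0]},{"fingers":60,"slide":[0,16,5],"delta_rot":[0,0,0]},{"fingers":60,"slide":[0,20,5],"delta_rot":[0,0,0]}]'
```

```text
189 bbox [ 0.4666 -0.0447] circ 0.4642 -0.0446 r 23.2 stand [-0.0687  0.0369] z [0.0579 0.0662 0.0704]
198 bbox [ 0.533  -0.0501] circ 0.5323 -0.0502 r 22.5 stand [-0.0021  0.0379] z [0.0582 0.0659 0.0702]
201 bbox [ 0.6008 -0.0563] circ 0.6023 -0.056 r 22.5 stand [0.0659 0.0382] z [0.0587 0.0653 0.0711]
time: 16.2
tcp_pos: [0.5162, -0.1416, 0.2479]
tool_rot: [[-0.098, 0.001, 0.995], [-0.995, -0.001, -0.098], [0.0, -1.0, 0.002]]
contact_force: [0.9, 0.1, 0.3]
grip_width: 0.597
```

Run:
```python
from plugs import *
c=cam('wrist');save(c,'w11');plugs(c)
```

```text
2240 bbox [ 0.4647 -0.043 ] circ 0.4647 -0.0428 r 21.1 stand [-0.0708  0.0384] z [0.0626 0.0641 0.0654]
2204 bbox [ 0.5323 -0.0494] circ 0.5327 -0.0492 r 20.9 stand [-0.0029  0.0385] z [0.0628 0.0641 0.0653]
2251 bbox [ 0.6001 -0.056 ] circ 0.6001 -0.0556 r 21.0 stand [0.0652 0.0384] z [0.0623 0.0641 0.0654]
```

View pics/w11.png

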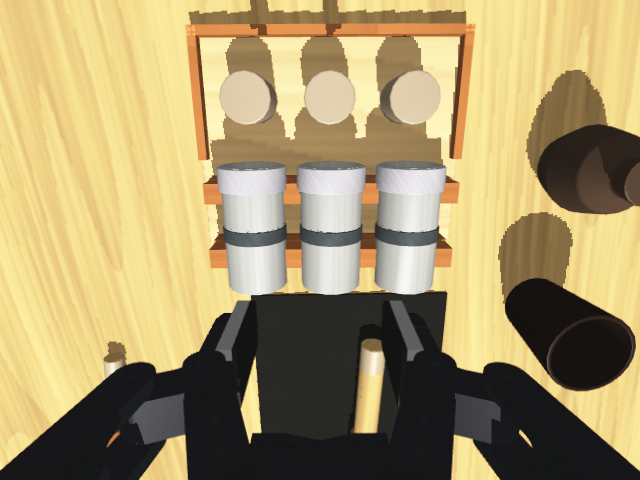

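```bash
python3 -m creep '[{"fingers":62,"slide":[-1.2,2.4,0],"delta_rot":[0,0,0]},{"fingers":62,"slide":[-2.4,4.8,0],"delta_rot":[0,0,0]},{"fingers":62,"slide":[-3.6,7.2,-1],"delta_rot":[0,0,0]},{"fingers":62,"slide":[-5.15,9.87,-4],"delta_rot":[0,0,0]},{"fingers":62,"slide":[-5.15,9.87,-8],"delta_rot":[0,0,0]}]';python3 -m creep '[{"fingers":62,"slide":[0,0,0],"delta_rot":[0,0,0]},{"fingers":62,"slide":[0,0,-2],"delta_rot":[0,0,0]},{"fingers":62,"slide":[0,0,-4],"delta_rot":[0,0,0]},{"fingers":62,"slide":[0,0,-6],"delta_rot":[0,0,0]},{"fingers":62,"slide":[0,0,-6],"delta_rot":[0,0,0]}]'
python3 - <<'E'
from plugs import *
c=cam('wrist');save(c,'w12')
print(ctrl.state()['tcp_pos'])
E
```

```text
time: 16.67
tcp_pos: [0.4643, -0.0414, 0.1687]
tool_rot: [[-0.095, 0.004, 0.995], [-0.995, -0.0, -0.095], [-0.0, -1.0, 0.004]]
contact_force: [2.2, -1.1, -1.0]
grip_width: 0.62
time: 17.08
tcp_pos: [0.4641, -0.0443, 0.1058]
tool_rot: [[-0.097, -0.003, 0.995], [-0.995, 0.0, -0.097], [-0.0, -1.0, -0.003]]
contact_force: [-1.8, 0.8, -0.7]
grip_width: 0.615
[ 0.4645245  -0.04424851  0.10712627]
```

View pics/w12.png

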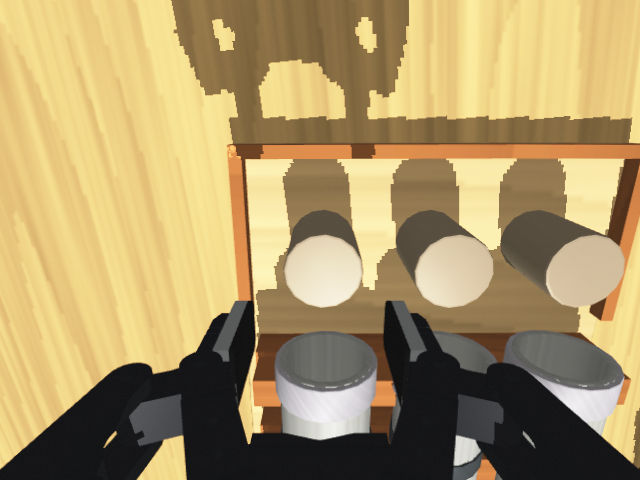

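```bash
python3 -m creep '[{"fingers":62,"slide":[0,0.1,-2],"delta_rot":[0,0,0]},{"fingers":62,"slide":[0,0.1,-4],"delta_rot":[0,0,0]},{"fingers":62,"slide":[0,0.1,-6],"delta_rot":[0,0,0]},{"fingers":62,"slide":[0,0.1,-7.2],"delta_rot":[0,0,0]},{"fingers":62,"slide":[0,0.1,-7.2],"delta_rot":[0,0,0]}]';python3 -m creep '[{"fingers":0,"slide":[0,0,0],"delta_rot":[0,0,0]},{"fingers":0,"slide":[0,0,0],"delta_rot":[0,0,0]},{"fingers":0,"slide":[0,0,0],"delta_rot":[0,0,0]},{"fingers":0,"slide":[0,0,0],"delta_rot":[0,0,0]},{"fingers":0,"slide":[0,0,0],"delta_rot":[0,0,0]}]';python3 -m creep '[{"fingers":0,"slide":[0,0,2],"delta_rot":[0,0,0]},{"fingers":0,"slide":[0,0,5],"delta_rot":[0,0,0]},{"fingers":0,"slide":[0,0,9],"delta_rot":[0,0,0]},{"fingers":0,"slide":[0,0,13],"delta_rot":[0,0,0]},{"fingers":0,"slide":[0,0,17],"delta_rot":[0,0,0]}]'
```

```text
time: 17.55
tcp_pos: [0.4649, -0.0429, 0.035]
tool_rot: [[-0.096, -0.001, 0.995], [-0.995, 0.0, -0.096], [-0.0, -1.0, -0.001]]
contact_force: [-1.1, -0.5, 0.1]
grip_width: 0.619
time: 17.97
tcp_pos: [0.4655, -0.0426, 0.0367]
tool_rot: [[-0.096, 0.002, 0.995], [-0.995, -0.0, -0.096], [0.0, -1.0, 0.002]]
contact_force: [-0.5, -1.3, 14.6]
grip_width: 0.477
time: 18.38
tcp_pos: [0.4639, -0.0423, 0.208]
tool_rot: [[-0.096, 0.0, 0.995], [-0.995, -0.0, -0.096], [0.0, -1.0, 0.0]]
contact_force: [2.2, -1.3, -0.9]
grip_width: 0.472
```

```bash
python3 -m creep '[{"fingers":0,"slide":[0,1,4],"delta_rot":[0,0,0]},{"fingers":0,"slide":[0.5,3,7],"delta_rot":[0,0,0]},{"fingers":0,"slide":[2,5,10],"delta_rot":[0,0,0]},{"fingers":0,"slide":[3.5,7,13],"delta_rot":[0,0,0]},{"fingers":0,"slide":[5,9,15],"delta_rot":[0,0,0.02]}]';python3 -m creep '[{"fingers":0,"slide":[0,2,0],"delta_rot":[0,0,0.05]},{"fingers":0,"slide":[0,4,0],"delta_rot":[0,0,0.05]},{"fingers":0,"slide":[0,5,0],"delta_rot":[0,0,0.05]},{"fingers":0,"slide":[0,6,0],"delta_rot":[0,0,0.05]},{"fingers":0,"slide":[0,6,0],"delta_rot":[0,0,0.05]}]'
python3 - <<'E'
from plugs import *
c=cam('wrist');save(c,'w13');np.savez('w13.npz',**{k:np.array(v) for k,v in c.items()})
print(ctrl.state()['tcp_pos'],ctrl.state()['grip_width'])
E
```

```text
time: 18.8
tcp_pos: [0.515, 0.0486, 0.3596]
tool_rot: [[-0.077, 0.004, 0.997], [-0.997, 0.0, -0.077], [-0.0, -1.0, 0.004]]
contact_force: [0.5, -0.5, -0.9]
grip_width: 0.475
time: 19.22
tcp_pos: [0.514, 0.1088, 0.3555]
tool_rot: [[-0.025, -0.0, 1.0], [-1.0, 0.0, -0.025], [-0.0, -1.0, -0.0]]
contact_force: [0.5, 0.1, -1.6]
grip_width: 0.472
[0.51404943 0.10794182 0.35535474] 0.47347187478829406
```

View pics/w13.png

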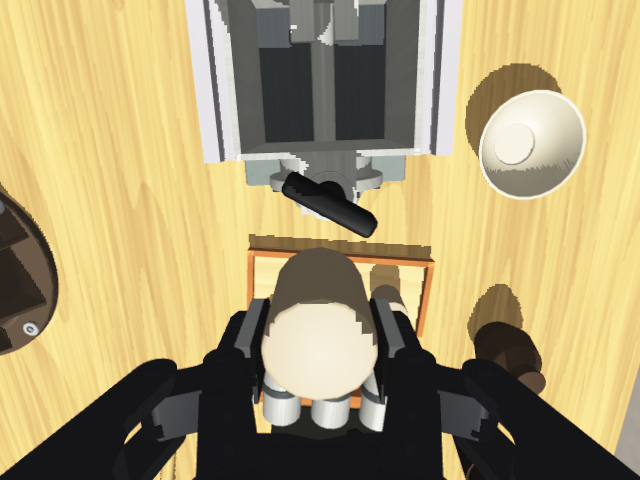

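Run:
```python
from h import *
c=dict(np.load('w13.npz'));X=cloud(c)
uu=np.arange(640)
for y in (.16,.19,.22,.25):
    m=(np.abs(X[...,1]-y)<.006)&(X[...,2]>.2035)&(X[...,2]<.216)
    xs=X[...,0][m]; L=xs[xs<.52];R=xs[xs>.52]
    print(y,'L',np.percentile(L,[1,99]) if len(L)>9 else None,'R',np.percentile(R,[1,99]) if len(R)>9 else None)
m=(X[...,2]>.195)&(X[...,2]<.206)&(X[...,1]>.1)&(X[...,1]<.2)&(abs(X[...,0]-.52)<.06);P=X[m];print('front rim y',np.percentile(P[:,1],[1,50,99]),len(P))
m=(X[...,2]>.2035)&(X[...,2]<.216)&(X[...,1]>.1)&(X[...,1]<.2);P=X[m]
for s in (P[P[:,0]<.5],P[P[:,0]>.55]): print('rail end y',np.percentile(s[:,1],[1]))
m=(X[...,2]>.237)&(X[...,2]<.27)&(X[...,1]>.06)&(X[...,1]<.17)&(X[...,0]>.45)&(X[...,0]<.6);m[200:,:]&=True
n_,l,st,ce=cv2.connectedComponentsWithStats(m.astype(np.uint8))
for i in range(1,n_):
    if st[i,4]>80:
        P=X[l==i];print('knob',st[i],P.mean(0),cv2.minAreaRect((P[:,:2]*1000).astype(np.float32)),np.percentile(P[:,2],[5,50,95]))
m=(X[...,2]>.2035)&(X[...,2]<.213)&(abs(X[...,0]-.525)<.05)&(X[...,1]>.15);P=X[m];print('fork',len(P),P.min(0) if len(P) else 0)
# same in scene
c=dict(np.load('c0.npz'));X=cloud(c)
for y in (.16,.19,.22,.25,.3,.35):
    m=(np.abs(X[...,1]-y)<.008)&(X[...,2]>.206)&(X[...,2]<.216)
    xs=X[...,0][m]; L=xs[xs<.47];R=xs[xs>.57]
    print(y,'L',np.percentile(L,[1,50,99]) if len(L)>9 else None,'R',np.percentile(R,[1,50,99]) if len(R)>9 else None)
```

```text
0.16 L [0.42801841 0.44016956] R [0.59926415 0.61134146]
0.19 L [0.42764089 0.43996135] R [0.59909779 0.61147232]
0.22 L [0.42709496 0.43946348] R [0.59885218 0.61136083]
0.25 L [0.42730036 0.51188154] R [0.52656535 0.61094805]
front rim y [0.11581637 0.15744649 0.16287627] 2257
rail end y [0.15738254]
rail end y [0.15891781]
knob [ 282  172   96   66 2560] [0.51992888 0.13245593 0.2531543 ] ((520.2874755859375, 130.60252380371094), (15.385605812072754, 67.82585906982422), 60.081302642822266) [0.24322758 0.25434433 0.25591268]
fork 1963 [0.49614304 0.23677413 0.20362162]
0.16 L [0.42810515 0.43415266 0.44084963] R [0.59937726 0.60556073 0.61243986]
0.19 L [0.4273919  0.43371512 0.43894338] R [0.60010161 0.60710551 0.61177733]
0.22 L [0.4255896  0.43327032 0.4383306 ] R [0.60015758 0.60579807 0.61265424]
0.25 L [0.42687532 0.43425427 0.43935862] R [0.59291117 0.60607038 0.61172172]
0.3 L [0.42703279 0.45014088 0.46910741] R [0.57038266 0.59317804 0.61172233]
0.35 L [0.42591983 0.44585604 0.46974895] R [0.5710977  0.5922077  0.61174802]
```

Mill found: knob at (0.5203,0.1306), bar along -30°. The mouth centre is about (0.5195,0.2286), with fork tips at y 0.237. I'll drop at y 0.204, ahead of the fork.

```bash
python3 -m creep '[{"fingers":0,"slide":[-0.3,3,0],"delta_rot":[0,0,0.02]},{"fingers":0,"slide":[-0.6,6,0],"delta_rot":[0,0,0.03]},{"fingers":0,"slide":[-0.9,9,0],"delta_rot":[0,0,0.03]},{"fingers":0,"slide":[-0.9,9.6,-1],"delta_rot":[0,0,0.03]},{"fingers":0,"slide":[-0.9,9.6,-3],"delta_rot":[0,0,0.03]}]';python3 -m creep '[{"fingers":0,"slide":[0,0,-3],"delta_rot":[0,0,0]},{"fingers":0,"slide":[0,0,-6],"delta_rot":[0,0,0]},{"fingers":0,"slide":[0,0,-9],"delta_rot":[0,0,0]},{"fingers":0,"slide":[0,0,-12],"delta_rot":[0,0,0]},{"fingers":0,"slide":[0,0,-13.5],"delta_rot":[0,0,0]}]'
```

```text
time: 19.68
tcp_pos: [0.5063, 0.205, 0.3267]
tool_rot: [[0.005, 0.003, 1.0], [-1.0, 0.001, 0.005], [-0.001, -1.0, 0.003]]
contact_force: [0.5, -0.9, -1.6]
grip_width: 0.475
time: 20.1
tcp_pos: [0.5038, 0.2019, 0.187]
tool_rot: [[0.003, -0.004, 1.0], [-1.0, -0.002, 0.003], [0.002, -1.0, -0.004]]
contact_force: [-0.7, -1.6, -0.7]
grip_width: 0.469
```

```bash
python3 -m creep '[{"fingers":0,"slide":[0,0,0],"delta_rot":[0,0,0]},{"fingers":65,"slide":[0,0,0],"delta_rot":[0,0,0]},{"fingers":65,"slide":[0,0,0],"delta_rot":[0,0,0]},{"fingers":65,"slide":[0,0,0],"delta_rot":[0,0,0]},{"fingers":65,"slide":[0,0,0],"delta_rot":[0,0,0]}]';python3 -m creep '[{"fingers":65,"slide":[0,0,3],"delta_rot":[0,0,0]},{"fingers":65,"slide":[0,0,7],"delta_rot":[0,0,0]},{"fingers":65,"slide":[0,0,11],"delta_rot":[0,0,0]},{"fingers":65,"slide":[0,0,15],"delta_rot":[0,0,0]},{"fingers":65,"slide":[0,-2,16],"delta_rot":[0,0,0]}]'
python3 - <<'E'
from plugs import *
c=cam('wrist');save(c,'w14');c=cam('scene');save(c,'s14',(300,50,480,280),2.6)
print(ctrl.state()['tcp_pos'])
E
```

```text
time: 20.52
tcp_pos: [0.5062, 0.2038, 0.1917]
tool_rot: [[0.004, 0.002, 1.0], [-1.0, 0.001, 0.004], [-0.001, -1.0, 0.002]]
contact_force: [0.3, -0.6, 0.2]
grip_width: 0.648
time: 20.93
tcp_pos: [0.5076, 0.1862, 0.3575]
tool_rot: [[0.006, 0.009, 1.0], [-1.0, 0.004, 0.006], [-0.004, -1.0, 0.009]]
contact_force: [0.6, -0.5, 0.7]
grip_width: 0.644
[0.50668994 0.18271068 0.35437809]
```

View pics/w14.png

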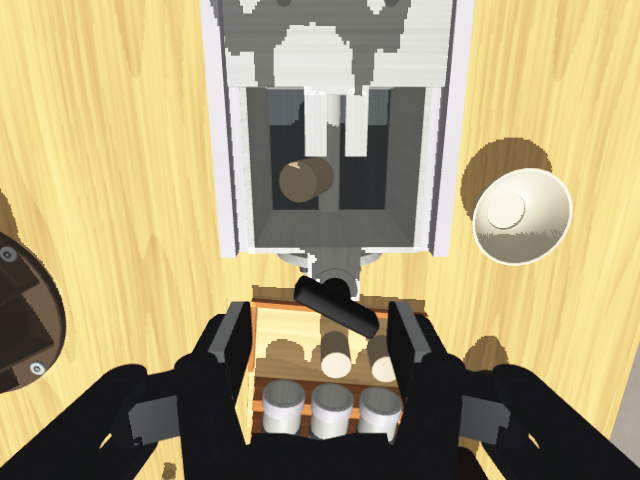

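View pics/s14.png

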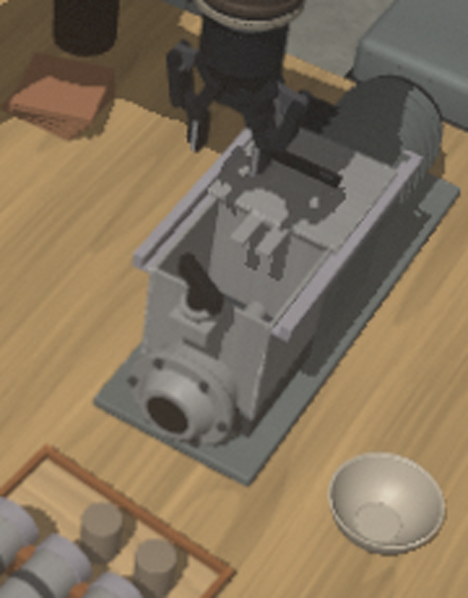

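Plug 1 lies in the hopper at wrist (305,180). Next plug 2.

```bash
python3 -m creep '[{"fingers":62,"slide":[0.5,-4,0],"delta_rot":[0,0,-0.02]},{"fingers":62,"slide":[1,-8,0],"delta_rot":[0,0,-0.04]},{"fingers":62,"slide":[1.5,-12,0],"delta_rot":[0,0,-0.06]},{"fingers":62,"slide":[2,-16,-1],"delta_rot":[0,0,-0.08]},{"fingers":62,"slide":[2.5,-20,-3],"delta_rot":[0,0,-0.1]}]';python3 -m creep '[{"fingers":62,"slide":[0.1,-3.2,-2],"delta_rot":[0,0,0]},{"fingers":62,"slide":[0.1,-3.2,-6],"delta_rot":[0,0,0]},{"fingers":62,"slide":[0.1,-3.2,-10],"delta_rot":[0,0,0]},{"fingers":62,"slide":[0.1,-3.2,-14],"delta_rot":[0,0,0]},{"fingers":62,"slide":[0.1,-3.2,-17],"delta_rot":[0,0,0]}]';python3 -m creep '[{"fingers":62,"slide":[0,0,0],"delta_rot":[0,0,0]},{"fingers":62,"slide":[0,0,-1],"delta_rot":[0,0,0]},{"fingers":62,"slide":[0,0,-2],"delta_rot":[0,0,0]},{"fingers":62,"slide":[0,0,-3],"delta_rot":[0,0,0]},{"fingers":62,"slide":[0,0,-3],"delta_rot":[0,0,0]}]'
python3 - <<'E'
from plugs import *
c=cam('wrist');save(c,'w15');plugs(c)
print(ctrl.state()['tcp_pos'])
E
```

```text
time: 21.45
tcp_pos: [0.5308, -0.0152, 0.3232]
tool_rot: [[-0.097, 0.004, 0.995], [-0.995, -0.0, -0.097], [-0.0, -1.0, 0.004]]
contact_force: [1.0, -0.4, -0.1]
grip_width: 0.619
time: 21.87
tcp_pos: [0.5296, -0.0453, 0.1491]
tool_rot: [[-0.097, -0.002, 0.995], [-0.995, 0.0, -0.097], [-0.0, -1.0, -0.002]]
contact_force: [-0.4, -0.2, -0.4]
grip_width: 0.62
time: 22.28
tcp_pos: [0.5309, -0.0452, 0.1212]
tool_rot: [[-0.096, -0.0, 0.995], [-0.995, 0.0, -0.096], [-0.0, -1.0, -0.0]]
contact_force: [-0.2, 0.1, 0.1]
grip_width: 0.621
4162 bbox [ 0.5326 -0.0491] circ 0.5327 -0.0493 r 21.1 stand [-0.0026  0.0388] z [0.0613 0.0641 0.0652]
4254 bbox [ 0.6001 -0.0556] circ 0.6002 -0.0556 r 21.0 stand [0.0652 0.0389] z [0.0598 0.0641 0.0651]
[ 0.53106702 -0.04526903  0.12183795]
```

View pics/w15.png

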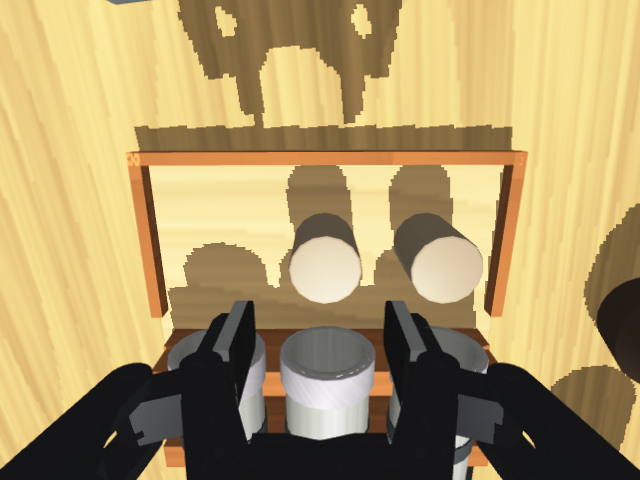

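Two plugs still standing at wrist (325,270) and (447,270). Descending on plug 2, which is centred between the jaws.

```bash
python3 -m creep '[{"fingers":62,"slide":[0.15,-0.4,-2],"delta_rot":[0,0,0]},{"fingers":62,"slide":[0.15,-0.4,-4],"delta_rot":[0,0,0]},{"fingers":62,"slide":[0.15,-0.4,-6],"delta_rot":[0,0,0]},{"fingers":62,"slide":[0.15,-0.4,-8],"delta_rot":[0,0,0]},{"fingers":62,"slide":[0.15,-0.4,-8.6],"delta_rot":[0,0,0]}]';python3 -m creep '[{"fingers":0,"slide":[0,0,0],"delta_rot":[0,0,0]},{"fingers":0,"slide":[0,0,0],"delta_rot":[0,0,0]},{"fingers":0,"slide":[0,0,0],"delta_rot":[0,0,0]},{"fingers":0,"slide":[0,0,0],"delta_rot":[0,0,0]},{"fingers":0,"slide":[0,0,0],"delta_rot":[0,0,0]}]';python3 -m creep '[{"fingers":0,"slide":[0,0,2],"delta_rot":[0,0,0]},{"fingers":0,"slide":[0,0,5],"delta_rot":[0,0,0]},{"fingers":0,"slide":[0,0,9],"delta_rot":[0,0,0]},{"fingers":0,"slide":[0,0,13],"delta_rot":[0,0,0]},{"fingers":0,"slide":[0,0,17],"delta_rot":[0,0,0]}]';python3 -m creep '[{"fingers":0,"slide":[0,0,4],"delta_rot":[0,0,0.02]},{"fingers":0,"slide":[0,1,8],"delta_rot":[0,0,0.04]},{"fingers":0,"slide":[0,3,12],"delta_rot":[0,0,0.06]},{"fingers":0,"slide":[0,6,14],"delta_rot":[0,0,0.08]},{"fingers":0,"slide":[0,9.5,14],"delta_rot":[0,0,0.1]}]'
```

```text
time: 22.75
tcp_pos: [0.532, -0.0493, 0.0344]
tool_rot: [[-0.096, -0.001, 0.995], [-0.995, 0.0, -0.096], [-0.0, -1.0, -0.001]]
contact_force: [-0.7, 0.8, -0.8]
grip_width: 0.623
time: 23.17
tcp_pos: [0.5331, -0.0494, 0.0367]
tool_rot: [[-0.096, 0.002, 0.995], [-0.995, -0.0, -0.096], [0.0, -1.0, 0.002]]
contact_force: [-0.2, -0.2, -1.1]
grip_width: 0.472
time: 23.58
tcp_pos: [0.532, -0.0492, 0.2081]
tool_rot: [[-0.096, 0.0, 0.995], [-0.995, 0.0, -0.096], [-0.0, -1.0, 0.0]]
contact_force: [2.1, -1.1, -1.3]
grip_width: 0.474
time: 24.0
tcp_pos: [0.5344, 0.0458, 0.3519]
tool_rot: [[0.003, 0.009, 1.0], [-1.0, -0.0, 0.003], [0.0, -1.0, 0.009]]
contact_force: [1.5, 1.5, -1.1]
grip_width: 0.477
```

```bash
python3 -m creep '[{"fingers":0,"slide":[0.3,4,0],"delta_rot":[0,0,0]},{"fingers":0,"slide":[0.6,8,0],"delta_rot":[0,0,0]},{"fingers":0,"slide":[0.8,12,0],"delta_rot":[0,0,0]},{"fingers":0,"slide":[0.9,15,0],"delta_rot":[0,0,0]},{"fingers":0,"slide":[0.9,15.8,0],"delta_rot":[0,0,0]}]';python3 -m creep '[{"fingers":0,"slide":[0,0,-3],"delta_rot":[0,0,0]},{"fingers":0,"slide":[0,0,-7],"delta_rot":[0,0,0]},{"fingers":0,"slide":[0,0,-11],"delta_rot":[0,0,0]},{"fingers":0,"slide":[0,0,-14],"delta_rot":[0,0,0]},{"fingers":0,"slide":[0,0,-15.5],"delta_rot":[0,0,0]}]'; python3 -m creep '[{"fingers":0,"slide":[0,0,0],"delta_rot":[0,0,0]},{"fingers":60,"slide":[0,0,0],"delta_rot":[0,0,0]},{"fingers":60,"slide":[0,0,0],"delta_rot":[0,0,0]},{"fingers":60,"slide":[0,0,0],"delta_rot":[0,0,0]},{"fingers":60,"slide":[0,0,0],"delta_rot":[0,0,0]}]';python3 -m creep '[{"fingers":60,"slide":[0,0,3],"delta_rot":[0,0,0]},{"fingers":60,"slide":[0,0,7],"delta_rot":[0,0,0]},{"fingers":60,"slide":[0,0,11],"delta_rot":[0,0,0]},{"fingers":60,"slide":[0,0,15],"delta_rot":[0,0,0]},{"fingers":60,"slide":[0,-2,16],"delta_rot":[0,0,0]}]'
python3 - <<'E'
from plugs import *
c=cam('wrist');save(c,'w16')
print(ctrl.state()['tcp_pos'])
E
```

```text
time: 24.42
tcp_pos: [0.541, 0.2079, 0.3462]
tool_rot: [[0.007, 0.001, 1.0], [-1.0, 0.001, 0.007], [-0.001, -1.0, 0.001]]
contact_force: [-0.0, 0.3, -1.9]
grip_width: 0.475
time: 24.83
tcp_pos: [0.5394, 0.2027, 0.1874]
tool_rot: [[0.004, -0.004, 1.0], [-1.0, -0.001, 0.004], [0.001, -1.0, -0.004]]
contact_force: [-0.8, 0.1, -0.0]
grip_width: 0.477
time: 25.25
tcp_pos: [0.5424, 0.2039, 0.1924]
tool_rot: [[0.004, 0.003, 1.0], [-1.0, 0.001, 0.004], [-0.001, -1.0, 0.003]]
contact_force: [-0.3, -0.1, -0.6]
grip_width: 0.599
time: 25.67
tcp_pos: [0.5436, 0.1862, 0.3583]
tool_rot: [[0.006, 0.009, 1.0], [-1.0, 0.004, 0.006], [-0.004, -1.0, 0.009]]
contact_force: [0.6, 0.6, 0.3]
grip_width: 0.602
[0.54355199 0.18200714 0.3576884 ]
```

View pics/w16.png

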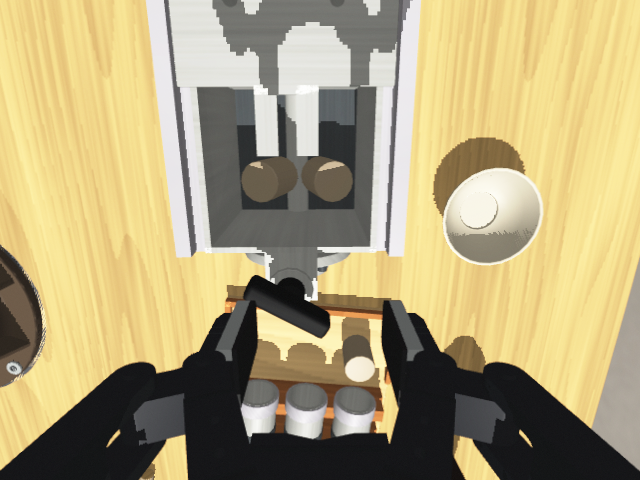

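Two plugs in the hopper. Third plug.

```bash
python3 -m creep '[{"fingers":70,"slide":[1,-4,0],"delta_rot":[0,0,-0.02]},{"fingers":70,"slide":[2,-8,0],"delta_rot":[0,0,-0.04]},{"fingers":70,"slide":[3,-12,0],"delta_rot":[0,0,-0.06]},{"fingers":70,"slide":[4,-16,-1],"delta_rot":[0,0,-0.08]},{"fingers":70,"slide":[5,-20,-3],"delta_rot":[0,0,-0.1]}]';python3 -m creep '[{"fingers":70,"slide":[0.65,-3.8,-2],"delta_rot":[0,0,0]},{"fingers":70,"slide":[0.65,-3.8,-6],"delta_rot":[0,0,0]},{"fingers":70,"slide":[0.65,-3.8,-10],"delta_rot":[0,0,0]},{"fingers":70,"slide":[0.65,-3.8,-14],"delta_rot":[0,0,0]},{"fingers":70,"slide":[0.65,-3.8,-17],"delta_rot":[0,0,0]}]';python3 -m creep '[{"fingers":70,"slide":[0,0,0],"delta_rot":[0,0,0]},{"fingers":70,"slide":[0,0,-1],"delta_rot":[0,0,0]},{"fingers":70,"slide":[0,0,-2],"delta_rot":[0,0,0]},{"fingers":70,"slide":[0,0,-3],"delta_rot":[0,0,0]},{"fingers":70,"slide":[0,0,-3],"delta_rot":[0,0,0]}]'
python3 - <<'E'
from plugs import *
c=cam('wrist');save(c,'w17');plugs(c)
print(ctrl.state()['tcp_pos'])
E
```

```text
time: 26.13
tcp_pos: [0.5918, -0.0144, 0.3254]
tool_rot: [[-0.097, 0.005, 0.995], [-0.995, -0.001, -0.097], [0.0, -1.0, 0.005]]
contact_force: [0.9, 0.3, -0.0]
grip_width: 0.7
time: 26.55
tcp_pos: [0.596, -0.0505, 0.1508]
tool_rot: [[-0.097, -0.001, 0.995], [-0.995, 0.0, -0.097], [-0.0, -1.0, -0.001]]
contact_force: [0.5, 0.0, -0.0]
grip_width: 0.7
time: 26.97
tcp_pos: [0.5969, -0.05, 0.1224]
tool_rot: [[-0.096, -0.0, 0.995], [-0.995, 0.0, -0.096], [0.0, -1.0, -0.0]]
contact_force: [-0.9, -0.2, -0.3]
grip_width: 0.702
4092 bbox [ 0.6009 -0.0557] circ 0.6009 -0.0558 r 20.9 stand [0.0659 0.0388] z [0.0614 0.0641 0.0651]
[ 0.59697893 -0.04996738  0.12303417]
```

```bash
python3 -m creep '[{"fingers":70,"slide":[0.37,-0.58,-2],"delta_rot":[0,0,0]},{"fingers":70,"slide":[0.37,-0.58,-4],"delta_rot":[0,0,0]},{"fingers":70,"slide":[0.37,-0.58,-6],"delta_rot":[0,0,0]},{"fingers":70,"slide":[0.37,-0.58,-8],"delta_rot":[0,0,0]},{"fingers":70,"slide":[0.37,-0.58,-8.7],"delta_rot":[0,0,0]}]';python3 -m creep '[{"fingers":0,"slide":[0,0,0],"delta_rot":[0,0,0]},{"fingers":0,"slide":[0,0,0],"delta_rot":[0,0,0]},{"fingers":0,"slide":[0,0,0],"delta_rot":[0,0,0]},{"fingers":0,"slide":[0,0,0],"delta_rot":[0,0,0]},{"fingers":0,"slide":[0,0,0],"delta_rot":[0,0,0]}]';python3 -m creep '[{"fingers":0,"slide":[0,0,2],"delta_rot":[0,0,0]},{"fingers":0,"slide":[0,0,5],"delta_rot":[0,0,0]},{"fingers":0,"slide":[0,0,9],"delta_rot":[0,0,0]},{"fingers":0,"slide":[0,0,13],"delta_rot":[0,0,0]},{"fingers":0,"slide":[0,0,17],"delta_rot":[0,0,0]}]';python3 -m creep '[{"fingers":0,"slide":[-1,0,4],"delta_rot":[0,0,0.02]},{"fingers":0,"slide":[-2,1,8],"delta_rot":[0,0,0.04]},{"fingers":0,"slide":[-3.5,3,12],"delta_rot":[0,0,0.06]},{"fingers":0,"slide":[-5,6,14],"delta_rot":[0,0,0.08]},{"fingers":0,"slide":[-6.5,9.5,14],"delta_rot":[0,0,0.1]}]'
```

```text
time: 27.43
tcp_pos: [0.6001, -0.0558, 0.0345]
tool_rot: [[-0.096, -0.001, 0.995], [-0.995, 0.0, -0.096], [-0.0, -1.0, -0.001]]
contact_force: [-1.0, -0.2, 0.6]
grip_width: 0.7
time: 27.85
tcp_pos: [0.6012, -0.0559, 0.0369]
tool_rot: [[-0.096, 0.001, 0.995], [-0.995, -0.0, -0.096], [0.0, -1.0, 0.001]]
contact_force: [-0.4, -0.3, -2.0]
grip_width: 0.474
time: 28.27
tcp_pos: [0.6002, -0.0558, 0.2082]
tool_rot: [[-0.096, 0.0, 0.995], [-0.995, -0.0, -0.096], [0.0, -1.0, 0.0]]
contact_force: [1.8, -0.4, -1.8]
grip_width: 0.473
time: 28.68
tcp_pos: [0.537, 0.0388, 0.3515]
tool_rot: [[0.003, 0.008, 1.0], [-1.0, -0.0, 0.003], [0.0, -1.0, 0.008]]
contact_force: [1.0, 1.1, -1.7]
grip_width: 0.476
```

```bash
python3 -m creep '[{"fingers":0,"slide":[-0.3,4,0],"delta_rot":[0,0,0]},{"fingers":0,"slide":[-0.6,8,0],"delta_rot":[0,0,0]},{"fingers":0,"slide":[-0.9,12,0],"delta_rot":[0,0,0]},{"fingers":0,"slide":[-1.2,15,0],"delta_rot":[0,0,0]},{"fingers":0,"slide":[-1.2,16.3,0],"delta_rot":[0,0,0]}]';python3 -m creep '[{"fingers":0,"slide":[0,0,-3],"delta_rot":[0,0,0]},{"fingers":0,"slide":[0,0,-7],"delta_rot":[0,0,0]},{"fingers":0,"slide":[0,0,-11],"delta_rot":[0,0,0]},{"fingers":0,"slide":[0,0,-14],"delta_rot":[0,0,0]},{"fingers":0,"slide":[0,0,-15.5],"delta_rot":[0,0,0]}]'; python3 -m creep '[{"fingers":0,"slide":[0,0,0],"delta_rot":[0,0,0]},{"fingers":60,"slide":[0,0,0],"delta_rot":[0,0,0]},{"fingers":60,"slide":[0,0,0],"delta_rot":[0,0,0]},{"fingers":60,"slide":[0,0,0],"delta_rot":[0,0,0]},{"fingers":60,"slide":[0,0,0],"delta_rot":[0,0,0]}]';python3 -m creep '[{"fingers":60,"slide":[0,0,3],"delta_rot":[0,0,0]},{"fingers":60,"slide":[0,0,7],"delta_rot":[0,0,0]},{"fingers":60,"slide":[0,0,11],"delta_rot":[0,0,0]},{"fingers":60,"slide":[0,0,15],"delta_rot":[0,0,0]},{"fingers":60,"slide":[0,-2,16],"delta_rot":[0,0,0]}]'
python3 - <<'E'
from plugs import *
c=cam('wrist');save(c,'w18'); X=cloud(c)
print(ctrl.state()['tcp_pos'])
m=(abs(X[...,0]-.5195)<.063)&(X[...,1]>.166)&(X[...,1]<.235)&(X[...,2]>.09)
print('high pts in hopper',np.percentile(X[...,2][m],[50,95,99]))
c=cam('scene');np.savez('s18.npz',**{k:np.array(v) for k,v in c.items()})
E
```

```text
time: 29.1
tcp_pos: [0.5226, 0.2057, 0.3465]
tool_rot: [[0.006, 0.001, 1.0], [-1.0, 0.001, 0.006], [-0.001, -1.0, 0.001]]
contact_force: [-0.3, -0.0, -1.7]
grip_width: 0.471
time: 29.52
tcp_pos: [0.5217, 0.2012, 0.1875]
tool_rot: [[0.004, -0.004, 1.0], [-1.0, -0.001, 0.004], [0.001, -1.0, -0.004]]
contact_force: [-0.6, -0.4, -1.9]
grip_width: 0.475
time: 29.93
tcp_pos: [0.5245, 0.2024, 0.1925]
tool_rot: [[0.004, 0.003, 1.0], [-1.0, 0.001, 0.004], [-0.001, -1.0, 0.003]]
contact_force: [-0.3, 0.4, 0.3]
grip_width: 0.599
time: 30.35
tcp_pos: [0.5258, 0.1847, 0.3583]
tool_rot: [[0.006, 0.009, 1.0], [-1.0, 0.004, 0.006], [-0.004, -1.0, 0.009]]
contact_force: [1.2, -0.7, -0.4]
grip_width: 0.601
[0.52564655 0.1805378  0.35765738]
high pts in hopper [0.42341729 0.44403838 0.44780713]
```

View pics/w18.png

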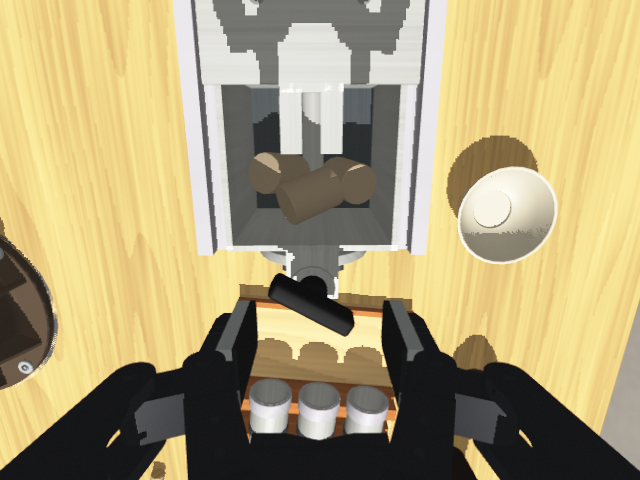

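All three plugs are low in the hopper at wrist (275,165), (350,180), (312,193). Next the cover handle: I'll move up and measure it.

```bash
python3 -m creep '[{"fingers":60,"slide":[0,2,0],"delta_rot":[0,0,0]},{"fingers":60,"slide":[0,4,0],"delta_rot":[0,0,0]},{"fingers":60,"slide":[0,6,0],"delta_rot":[0,0,0]},{"fingers":60,"slide":[0,8,0],"delta_rot":[0,0,0]},{"fingers":60,"slide":[0,8,0],"delta_rot":[0,0,0]}]'
python3 - <<'E'
from h import *
c=cam('wrist');save(c,'w19'); X=cloud(c)
m=(abs(X[...,0]-.5195)<.08)&(X[...,1]>.29)&(X[...,1]<.38)&(X[...,2]>.24)&(X[...,2]<.258)
n_,l,st,ce=cv2.connectedComponentsWithStats(m.astype(np.uint8))
for i in range(1,n_):
    if st[i,4]>80:
        P=X[l==i];print(st[i],P.mean(0),cv2.minAreaRect((P[:,:2]*1000).astype(np.float32)),np.percentile(P[:,2],[5,50,95]),np.percentile(P[:,1],[1,99]))
X=cloud(dict(np.load('s18.npz')))
print(ctrl.state()['tcp_pos'])
E
```

```text
time: 30.87
tcp_pos: [0.5233, 0.2651, 0.3507]
tool_rot: [[0.005, -0.0, 1.0], [-1.0, 0.001, 0.005], [-0.001, -1.0, -0.0]]
contact_force: [-0.3, 0.1, -0.4]
grip_width: 0.602
[ 241  109  148   24 3521] [0.51845971 0.34137336 0.24865112] ((518.4384765625, 341.28253173828125), (89.66893005371094, 13.717405319213867), 0.32003214955329895) [0.24494635 0.24910728 0.25082716] [0.33435652 0.34823407]
[0.52321523 0.26363785 0.3506048 ]
```

View pics/w19.png

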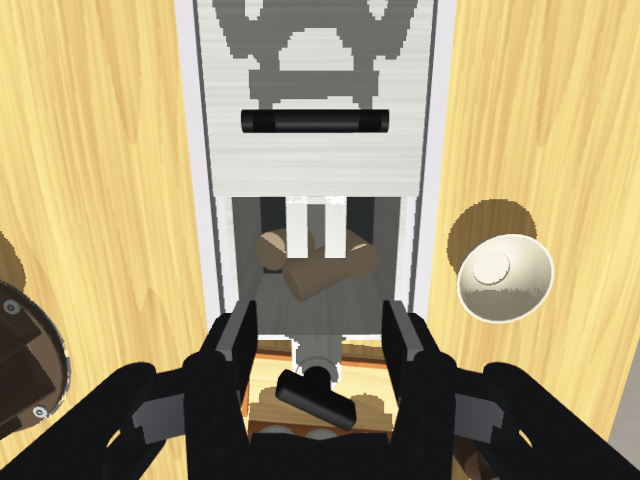

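```bash
python3 -m creep '[{"fingers":60,"slide":[-0.1,1.5,0],"delta_rot":[0,0,0.12]},{"fingers":60,"slide":[-0.2,3,0],"delta_rot":[0,0,0.24]},{"fingers":60,"slide":[-0.3,4.5,0],"delta_rot":[0,0,0.36]},{"fingers":60,"slide":[-0.4,6,0],"delta_rot":[0,0,0.48]},{"fingers":60,"slide":[-0.48,7.7,0],"delta_rot":[0,0,0.6]}]';python3 -m creep '[{"fingers":60,"slide":[0,0,0],"delta_rot":[0,0,0.12]},{"fingers":60,"slide":[0,0,0],"delta_rot":[0,0,0.24]},{"fingers":60,"slide":[0,0,0],"delta_rot":[0,0,0.36]},{"fingers":60,"slide":[0,0,0],"delta_rot":[0,0,0.48]},{"fingers":60,"slide":[0,0,0],"delta_rot":[0,0,0.6]}]';python3 -m creep '[{"fingers":60,"slide":[0,0,0],"delta_rot":[0,0,0.12]},{"fingers":60,"slide":[0,0,0],"delta_rot":[0,0,0.24]},{"fingers":60,"slide":[0,0,0],"delta_rot":[0,0,0.37]},{"fingers":60,"slide":[0,0,-3],"delta_rot":[0,0,0.37]},{"fingers":60,"slide":[0,0,-6],"delta_rot":[0,0,0.37]}]'
python3 - <<'E'
from h import *
s=ctrl.state();print(s['tcp_pos'],s['joints'])
E
```

```text
time: 31.33
tcp_pos: [0.5187, 0.3388, 0.3509]
tool_rot: [[0.572, -0.0, 0.82], [-0.82, -0.0, 0.572], [0.0, -1.0, -0.0]]
contact_force: [0.1, -0.1, -0.5]
grip_width: 0.599
time: 31.75
tcp_pos: [0.5188, 0.3384, 0.3508]
tool_rot: [[0.935, -0.0, 0.353], [-0.353, -0.0, 0.935], [-0.0, -1.0, -0.0]]
contact_force: [0.1, -0.6, -0.3]
grip_width: 0.604
time: 32.17
tcp_pos: [0.5198, 0.3389, 0.2918]
tool_rot: [[1.0, 0.003, -0.004], [0.004, 0.002, 1.0], [0.003, -1.0, 0.002]]
contact_force: [-0.5, 1.0, -1.0]
grip_width: 0.6
[0.51978448 0.33890065 0.29179589] [ 5.29047153e-01  3.83606364e-01  1.59830749e+00 -2.11523824e-04
  1.15578135e+00 -1.04574499e+00]
```

```bash
python3 -m creep '[{"fingers":60,"slide":[0,0.25,-1.5],"delta_rot":[0,0,0]},{"fingers":60,"slide":[0,0.25,-3],"delta_rot":[0,0,0]},{"fingers":60,"slide":[0,0.25,-4.5],"delta_rot":[0,0,0]},{"fingers":60,"slide":[0,0.25,-5.9],"delta_rot":[0,0,0]},{"fingers":60,"slide":[0,0.25,-5.9],"delta_rot":[0,0,0]}]';python3 -m creep '[{"fingers":0,"slide":[0,0,0],"delta_rot":[0,0,0]},{"fingers":0,"slide":[0,0,0],"delta_rot":[0,0,0]},{"fingers":0,"slide":[0,0,0],"delta_rot":[0,0,0]},{"fingers":0,"slide":[0,0,0],"delta_rot":[0,0,0]},{"fingers":0,"slide":[0,0,0],"delta_rot":[0,0,0]}]'
```

```text
time: 32.58
tcp_pos: [0.5175, 0.3402, 0.2292]
tool_rot: [[1.0, -0.004, -0.003], [0.003, -0.002, 1.0], [-0.004, -1.0, -0.002]]
contact_force: [-0.6, -0.8, -1.4]
grip_width: 0.601
time: 33.0
tcp_pos: [0.5194, 0.3419, 0.2332]
tool_rot: [[1.0, 0.002, -0.003], [0.003, 0.001, 1.0], [0.002, -1.0, 0.001]]
contact_force: [-0.2, -1.1, 6.7]
grip_width: 0.135
```

```bash
python3 -m creep '[{"fingers":0,"slide":[0,-1.2,0],"delta_rot":[0,0,0]},{"fingers":0,"slide":[0,-2.4,0],"delta_rot":[0,0,0]},{"fingers":0,"slide":[0,-3.6,0],"delta_rot":[0,0,0]},{"fingers":0,"slide":[0,-4.8,0],"delta_rot":[0,0,0]},{"fingers":0,"slide":[0,-6,0],"delta_rot":[0,0,0]}]';python3 -m creep '[{"fingers":0,"slide":[0,-1.2,0],"delta_rot":[0,0,0]},{"fingers":0,"slide":[0,-2.4,0],"delta_rot":[0,0,0]},{"fingers":0,"slide":[0,-3.6,0],"delta_rot":[0,0,0]},{"fingers":0,"slide":[0,-4.8,0],"delta_rot":[0,0,0]},{"fingers":0,"slide":[0,-6,0],"delta_rot":[0,0,0]}]';python3 -m creep '[{"fingers":0,"slide":[0,-0.2,0],"delta_rot":[0,0,0]},{"fingers":0,"slide":[0,-0.4,0],"delta_rot":[0,0,0]},{"fingers":0,"slide":[0,-0.6,0],"delta_rot":[0,0,0]},{"fingers":0,"slide":[0,-0.8,0],"delta_rot":[0,0,0]},{"fingers":0,"slide":[0,-1,0],"delta_rot":[0,0,0]}]'
```

```text
time: 33.42
tcp_pos: [0.5197, 0.2818, 0.2332]
tool_rot: [[1.0, 0.003, -0.003], [0.003, 0.002, 1.0], [0.003, -1.0, 0.002]]
contact_force: [2.4, 3.4, 4.7]
grip_width: 0.136
time: 33.83
tcp_pos: [0.5202, 0.2216, 0.2332]
tool_rot: [[1.0, 0.003, -0.003], [0.003, 0.002, 1.0], [0.003, -1.0, 0.002]]
contact_force: [4.6, 3.1, 4.0]
grip_width: 0.136
time: 34.25
tcp_pos: [0.5202, 0.2121, 0.2332]
tool_rot: [[1.0, 0.003, -0.003], [0.003, 0.001, 1.0], [0.003, -1.0, 0.001]]
contact_force: [4.1, 2.7, 6.7]
grip_width: 0.135
```

```bash
python3 -m creep '[{"fingers":0,"slide":[0,-0.1,0],"delta_rot":[0,0,0]},{"fingers":0,"slide":[0,-0.2,0],"delta_rot":[0,0,0]},{"fingers":0,"slide":[0,-0.3,0],"delta_rot":[0,0,0]},{"fingers":0,"slide":[0,-0.4,0],"delta_rot":[0,0,0]},{"fingers":0,"slide":[0,-0.4,0],"delta_rot":[0,0,0]}]'
```

```text
time: 34.67
tcp_pos: [0.5203, 0.2097, 0.2332]
tool_rot: [[1.0, 0.004, -0.003], [0.003, 0.004, 1.0], [0.004, -1.0, 0.004]]
contact_force: [3.4, 17.0, 4.5]
grip_width: 0.138
```

Contact at 17 N with y=0.2097, the expected home position. Releasing and checking.

```bash
python3 -m creep '[{"fingers":0,"slide":[0,0.1,0],"delta_rot":[0,0,0]},{"fingers":50,"slide":[0,0.2,0],"delta_rot":[0,0,0]},{"fingers":50,"slide":[0,0.2,0],"delta_rot":[0,0,0]},{"fingers":50,"slide":[0,0.2,0],"delta_rot":[0,0,0]},{"fingers":50,"slide":[0,0.2,0],"delta_rot":[0,0,0]}]';python3 -m creep '[{"fingers":50,"slide":[0,0,3],"delta_rot":[0,0,0]},{"fingers":50,"slide":[0,0,6],"delta_rot":[0,0,0]},{"fingers":50,"slide":[0,0,9],"delta_rot":[0,0,-0.12]},{"fingers":50,"slide":[0,0,12],"delta_rot":[0,0,-0.24]},{"fingers":50,"slide":[0,0,12],"delta_rot":[0,0,-0.36]}]';python3 -m creep '[{"fingers":50,"slide":[0,-2,0],"delta_rot":[0,0,-0.08]},{"fingers":50,"slide":[0,-4,0],"delta_rot":[0,0,-0.16]},{"fingers":50,"slide":[0,-6,0],"delta_rot":[0,0,-0.16]},{"fingers":50,"slide":[0,-8,0],"delta_rot":[0,0,-0.16]},{"fingers":50,"slide":[0,-8,0],"delta_rot":[0,0,-0.16]}]'
python3 - <<'E'
from h import *
c=cam('wrist');save(c,'w20');X=cloud(c)
c2=cam('scene');save(c2,'s20',(330,60,490,270),2.8)
m=(abs(X[...,0]-.52)<.05)&(abs(X[...,1]-.1306)<.05)&(X[...,2]>.246)&(X[...,2]<.262)
n_,l,st,ce=cv2.connectedComponentsWithStats(m.astype(np.uint8))
for i in range(1,n_):
    if st[i,4]>300:
        P=X[l==i];print('knob',st[i],P.mean(0),cv2.minAreaRect((P[:,:2]*1000).astype(np.float32)),np.percentile(P[:,2],[5,50,95]))
m=(abs(X[...,0]-.52)<.06)&(abs(X[...,1]-.21)<.04)&(X[...,2]>.235)&(X[...,2]<.258);P=X[m]
if len(P): print('bar',len(P),cv2.minAreaRect((P[:,:2]*1000).astype(np.float32)))
X=cloud(c2);m=(abs(X[...,0]-.52)<.06)&(abs(X[...,1]-.21)<.04)&(X[...,2]>.235)&(X[...,2]<.258);P=X[m]
if len(P): print('bar scene',len(P),P.mean(0),cv2.minAreaRect((P[:,:2]*1000).astype(np.float32)))
s=ctrl.state();print(s['tcp_pos'],s['joints'],s['wrist_torque'])
E
```

```text
time: 35.08
tcp_pos: [0.5186, 0.2095, 0.2318]
tool_rot: [[1.0, -0.0, -0.003], [0.003, -0.0, 1.0], [-0.0, -1.0, -0.0]]
contact_force: [-0.4, -0.1, 0.7]
grip_width: 0.498
time: 35.5
tcp_pos: [0.5207, 0.2102, 0.3576]
tool_rot: [[0.935, 0.007, 0.355], [-0.355, 0.002, 0.935], [0.006, -1.0, 0.005]]
contact_force: [-0.3, 0.6, 0.3]
grip_width: 0.497
time: 35.92
tcp_pos: [0.5185, 0.1268, 0.3519]
tool_rot: [[0.869, -0.0, 0.495], [-0.495, -0.001, 0.869], [0.0, -1.0, -0.001]]
contact_force: [0.4, 0.4, 0.0]
grip_width: 0.499
knob [ 318  191   23   99 2148] [0.5176313  0.13227861 0.25429468] ((519.6983642578125, 131.4090118408203), (14.562861442565918, 67.3969955444336), 60.29470443725586) [0.25172082 0.25454037 0.25587298]
bar 3082 ((519.3035278320312, 208.3983154296875), (90.8356704711914, 14.379901885986328), 0.3232453167438507)
bar scene 200 [0.5213866  0.20539459 0.248339  ] ((519.544677734375, 207.8972625732422), (92.16707611083984, 18.718761444091797), 0.666266143321991)
[0.51873847 0.12910171 0.35190236] [ 1.87142642e-01  2.10250156e-01  1.69742990e+00  1.00173345e-04
  1.23409980e+00 -8.65323009e-01] [-0.0115906   0.01810235 -0.00906742]
```

View pics/w20.png

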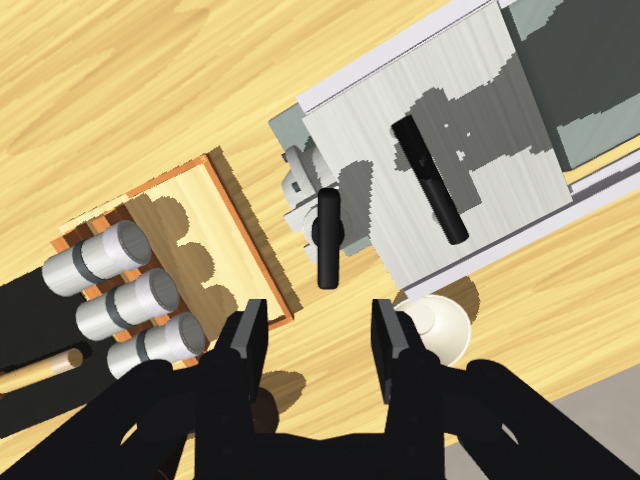

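View pics/s20.png

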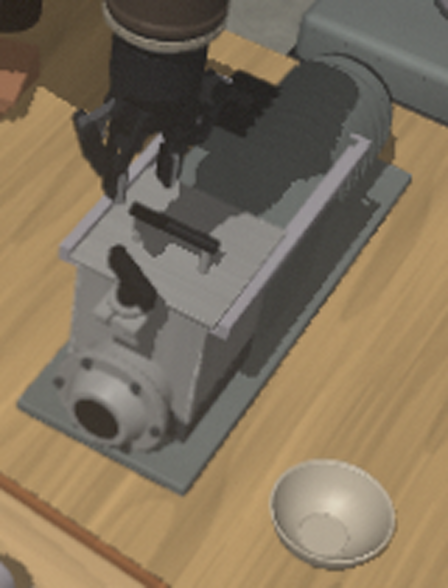

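Cover is home (bar at y 0.2084). The knob is at wrist (328,238), and the jaws are aligned across it at 60.3°. Checking what lies under the bar.

Run:
```python
from h import *
c=cam('wrist');X=cloud(c)
q=X[...,:2]-[.520,.131];a=np.radians(-29.9);d=np.array([np.cos(a),np.sin(a)]);n=np.array([-d[1],d[0]])
al=q@d;ac=q@n
for lo in (-.03,-.024,-.018,-.014,-.010,.008,.010,.014,.018,.024):
    m=(ac>lo)&(ac<lo+.004)&(abs(al)<.011)&(X[...,2]<.27)
    print(lo,m.sum(),np.round(np.percentile(X[...,2][m],[5,50,95]),3) if m.sum() else '')
```

```text
-0.03 143 [0.11  0.207 0.208]
-0.024 121 [0.114 0.207 0.208]
-0.018 162 [0.134 0.216 0.217]
-0.014 136 [0.215 0.216 0.232]
-0.01 177 [0.217 0.25  0.254]
0.008 125 [0.216 0.232 0.233]
0.01 131 [0.215 0.216 0.233]
0.014 136 [0.207 0.216 0.217]
0.018 125 [0.206 0.207 0.209]
0.024 136 [0.206 0.207 0.208]
```

```bash
python3 -m creep '[{"fingers":50,"slide":[0.13,0.19,-3],"delta_rot":[0,0,0]},{"fingers":50,"slide":[0.13,0.19,-6],"delta_rot":[0,0,0]},{"fingers":50,"slide":[0.13,0.19,-9],"delta_rot":[0,0,0]},{"fingers":50,"slide":[0.13,0.19,-11.3],"delta_rot":[0,0,0]},{"fingers":50,"slide":[0.13,0.19,-11.3],"delta_rot":[0,0,0]}]';python3 -m creep '[{"fingers":0,"slide":[0,0,0],"delta_rot":[0,0,0]},{"fingers":0,"slide":[0,0,0],"delta_rot":[0,0,0]},{"fingers":0,"slide":[0,0,0],"delta_rot":[0,0,0]},{"fingers":0,"slide":[0,0,0],"delta_rot":[0,0,0]},{"fingers":0,"slide":[0,0,0],"delta_rot":[0,0,0]}]'
cat > t.py <<'E'
from h import *
s=ctrl.state();R=s['tool_rot'];print('yaw',np.round(np.arctan2(R[1,2],R[0,2]),4),'tcp',np.round(s['tcp_pos'],4),'F',np.round(s['contact_force'],2),'T',np.round(s['wrist_torque'],3),'j6',np.round(s['joints'][5],3),'eff6',np.round(s['joint_efforts'],2)[5],'grip',round(float(s['grip_width']),3))
E
python3 t.py
```

```text
time: 36.48
tcp_pos: [0.5175, 0.1319, 0.2347]
tool_rot: [[0.87, -0.007, 0.493], [-0.493, -0.001, 0.87], [-0.005, -1.0, -0.004]]
contact_force: [-1.1, -0.4, -1.1]
grip_width: 0.502
time: 36.9
tcp_pos: [0.5211, 0.132, 0.2404]
tool_rot: [[0.869, 0.003, 0.494], [-0.494, 0.001, 0.869], [0.002, -1.0, 0.002]]
contact_force: [-0.4, 3.6, 8.8]
grip_width: 0.156
yaw 1.0539 tcp [0.5211 0.132  0.2404] F [-0.37  3.59  8.76] T [ 0.622  0.044 -0.047] j6 -0.863 eff6 -0.06 grip 0.156
```

```bash
python3 -m creep '[{"fingers":0,"slide":[0,0,-0.1],"delta_rot":[0,0,-0.1]},{"fingers":0,"slide":[0,0,-0.1],"delta_rot":[0,0,-0.2]},{"fingers":0,"slide":[0,0,-0.1],"delta_rot":[0,0,-0.3]},{"fingers":0,"slide":[0,0,-0.1],"delta_rot":[0,0,-0.4]},{"fingers":0,"slide":[0,0,-0.1],"delta_rot":[0,0,-0.5]}]';python3 t.py; python3 -m creep '[{"fingers":0,"slide":[0,0,0],"delta_rot":[0,0,-0.1]},{"fingers":0,"slide":[0,0,0],"delta_rot":[0,0,-0.2]},{"fingers":0,"slide":[0,0,0],"delta_rot":[0,0,-0.3]},{"fingers":0,"slide":[0,0,-0.04],"delta_rot":[0,0,-0.4]},{"fingers":0,"slide":[0,0,-0.04],"delta_rot":[0,0,-0.5]}]';python3 t.py
```

```text
time: 37.32
tcp_pos: [0.5213, 0.1322, 0.2398]
tool_rot: [[0.522, 0.003, 0.853], [-0.853, 0.001, 0.522], [0.001, -1.0, 0.004]]
contact_force: [-0.8, 4.5, 13.5]
grip_width: 0.159
yaw 0.549 tcp [0.5213 0.1322 0.2398] F [-0.77  4.48 13.5 ] T [0.805 0.329 0.137] j6 -0.358 eff6 -3.83 grip 0.159
time: 37.73
tcp_pos: [0.5215, 0.1322, 0.2395]
tool_rot: [[0.049, 0.004, 0.999], [-0.999, 0.001, 0.049], [-0.001, -1.0, 0.004]]
contact_force: [-0.3, 4.0, 14.0]
grip_width: 0.156
yaw 0.049 tcp [0.5215 0.1322 0.2395] F [-0.35  4.05 14.04] T [0.823 0.159 0.152] j6 0.142 eff6 -3.83 grip 0.156
```

```bash
python3 -m creep '[{"fingers":0,"slide":[0,0,0.05],"delta_rot":[0,0,-0.1]},{"fingers":0,"slide":[0,0,0.1],"delta_rot":[0,0,-0.2]},{"fingers":0,"slide":[0,0,0.1],"delta_rot":[0,0,-0.3]},{"fingers":0,"slide":[0,0,0.1],"delta_rot":[0,0,-0.4]},{"fingers":0,"slide":[0,0,0.1],"delta_rot":[0,0,-0.5]}]';python3 t.py; python3 -m creep '[{"fingers":0,"slide":[0,0,0],"delta_rot":[0,0,-0.1]},{"fingers":0,"slide":[0,0,0],"delta_rot":[0,0,-0.2]},{"fingers":0,"slide":[0,0,0],"delta_rot":[0,0,-0.3]},{"fingers":0,"slide":[0,0,-0.04],"delta_rot":[0,0,-0.4]},{"fingers":0,"slide":[0,0,-0.04],"delta_rot":[0,0,-0.5]}]';python3 t.py; python3 -m creep '[{"fingers":0,"slide":[0,0,0],"delta_rot":[0,0,-0.1]},{"fingers":0,"slide":[0,0,0],"delta_rot":[0,0,-0.2]},{"fingers":0,"slide":[0,0,0],"delta_rot":[0,0,-0.3]},{"fingers":0,"slide":[0,0,-0.04],"delta_rot":[0,0,-0.4]},{"fingers":0,"slide":[0,0,-0.04],"delta_rot":[0,0,-0.5]}]';python3 t.py
```

```text
time: 38.15
tcp_pos: [0.5216, 0.1322, 0.2397]
tool_rot: [[-0.436, 0.004, 0.9], [-0.9, 0.001, -0.436], [-0.003, -1.0, 0.003]]
contact_force: [4.9, 4.6, -1.3]
grip_width: 0.156
yaw -0.4509 tcp [0.5216 0.1322 0.2397] F [ 4.85  4.56 -1.32] T [ 0.873 -0.989  0.107] j6 0.642 eff6 -3.81 grip 0.156
time: 38.57
tcp_pos: [0.5218, 0.132, 0.2393]
tool_rot: [[-0.814, 0.004, 0.581], [-0.581, 0.001, -0.814], [-0.004, -1.0, 0.001]]
contact_force: [5.8, 3.3, -1.1]
grip_width: 0.155
yaw -0.9509 tcp [0.5218 0.132  0.2393] F [ 5.84  3.26 -1.08] T [ 0.612 -0.976  0.107] j6 1.142 eff6 -3.82 grip 0.155
time: 38.98
tcp_pos: [0.5219, 0.1318, 0.2389]
tool_rot: [[-0.993, 0.004, 0.12], [-0.12, 0.001, -0.993], [-0.004, -1.0, -0.0]]
contact_force: [6.1, 1.2, 0.4]
grip_width: 0.158
yaw -1.4509 tcp [0.5219 0.1318 0.2389] F [6.14 1.23 0.43] T [ 0.257 -1.088  0.202] j6 1.642 eff6 -3.82 grip 0.158
```

```bash
python3 -m creep '[{"fingers":0,"slide":[0.05,0,0],"delta_rot":[0,0,-0.1]},{"fingers":0,"slide":[0.1,0,0],"delta_rot":[0,0,-0.2]},{"fingers":0,"slide":[0.1,0,0],"delta_rot":[0,0,-0.3]},{"fingers":0,"slide":[0.1,0,-0.04],"delta_rot":[0,0,-0.4]},{"fingers":0,"slide":[0.1,0,-0.04],"delta_rot":[0,0,-0.5]}]';python3 t.py; python3 -m creep '[{"fingers":0,"slide":[0,0,0],"delta_rot":[0,0,-0.1]},{"fingers":0,"slide":[0,0,0],"delta_rot":[0,0,-0.2]},{"fingers":0,"slide":[0,0,0],"delta_rot":[0,0,-0.3]},{"fingers":0,"slide":[0,0,-0.04],"delta_rot":[0,0,-0.4]},{"fingers":0,"slide":[0,0,-0.04],"delta_rot":[0,0,-0.5]}]';python3 t.py
```

```text
time: 39.4
tcp_pos: [0.522, 0.1316, 0.2384]
tool_rot: [[-0.929, 0.002, -0.371], [0.371, 0.0, -0.929], [-0.002, -1.0, -0.001]]
contact_force: [1.2, -0.9, 4.1]
grip_width: 0.157
yaw -1.9508 tcp [0.522  0.1316 0.2384] F [ 1.24 -0.85  4.12] T [ 0.018 -0.133  0.122] j6 2.142 eff6 -3.82 grip 0.157
time: 39.82
tcp_pos: [0.5219, 0.1314, 0.2381]
tool_rot: [[-0.637, 0.002, -0.771], [0.771, 0.0, -0.637], [-0.001, -1.0, -0.002]]
contact_force: [0.4, -1.0, 4.6]
grip_width: 0.154
yaw -2.4508 tcp [0.5219 0.1314 0.2381] F [ 0.41 -0.97  4.65] T [-0.243  0.022  0.152] j6 2.642 eff6 -3.82 grip 0.154
```

```bash
python3 -m creep '[{"fingers":50,"slide":[0,0,0],"delta_rot":[0,0,0]},{"fingers":50,"slide":[0,0,0],"delta_rot":[0,0,0]},{"fingers":50,"slide":[0,0,0],"delta_rot":[0,0,0]},{"fingers":50,"slide":[0,0,2],"delta_rot":[0,0,0]},{"fingers":50,"slide":[0,0,4.5],"delta_rot":[0,0,0]}]'; python3 -m creep '[{"fingers":50,"slide":[0,0,0],"delta_rot":[0,0,0.12]},{"fingers":50,"slide":[0,0,0],"delta_rot":[0,0,0.24]},{"fingers":50,"slide":[0,0,0],"delta_rot":[0,0,0.36]},{"fingers":50,"slide":[0,0,0],"delta_rot":[0,0,0.48]},{"fingers":50,"slide":[0,0,0],"delta_rot":[0,0,0.6]}]'; python3 -m creep '[{"fingers":50,"slide":[0,0,0],"delta_rot":[0,0,0.12]},{"fingers":50,"slide":[0,0,0],"delta_rot":[0,0,0.24]},{"fingers":50,"slide":[0,0,0],"delta_rot":[0,0,0.36]},{"fingers":50,"slide":[0,0,0],"delta_rot":[0,0,0.48]},{"fingers":50,"slide":[0,0,0],"delta_rot":[0,0,0.6]}]'; python3 -m creep '[{"fingers":50,"slide":[0,0,0],"delta_rot":[0,0,0.12]},{"fingers":50,"slide":[0,0,0],"delta_rot":[0,0,0.24]},{"fingers":50,"slide":[0,0,0],"delta_rot":[0,0,0.36]},{"fingers":50,"slide":[0,0,0],"delta_rot":[0,0,0.48]},{"fingers":50,"slide":[0,0,0],"delta_rot":[0,0,0.6]}]'; python3 -m creep '[{"fingers":50,"slide":[0,0,0],"delta_rot":[0,0,0.12]},{"fingers":50,"slide":[0,0,0],"delta_rot":[0,0,0.24]},{"fingers":50,"slide":[0,0,0],"delta_rot":[0,0,0.36]},{"fingers":50,"slide":[0,0,0],"delta_rot":[0,0,0.48]},{"fingers":50,"slide":[0,0,0],"delta_rot":[0,0,0.6]}]';python3 -m creep '[{"fingers":50,"slide":[0,0,0],"delta_rot":[0,0,0.12]},{"fingers":50,"slide":[0,0,0],"delta_rot":[0,0,0.24]},{"fingers":50,"slide":[0,0,0],"delta_rot":[0,0,0.36]},{"fingers":50,"slide":[0,0,0],"delta_rot":[0,0,0.48]},{"fingers":50,"slide":[0,0,0],"delta_rot":[0,0,0.6]}]'; python3 -m creep '[{"fingers":50,"slide":[0,0,0],"delta_rot":[0,0,0.1]},{"fingers":50,"slide":[0,0,0],"delta_rot":[0,0,0.14]},{"fingers":50,"slide":[0,0,0],"delta_rot":[0,0,0.14]},{"fingers":50,"slide":[0,0,0],"delta_rot":[0,0,0.14]},{"fingers":50,"slide":[0,0,0],"delta_rot":[0,0,0.14]}]'; python3 t.py
```

```text
time: 40.23
tcp_pos: [0.5199, 0.1313, 0.2809]
tool_rot: [[-0.643, -0.004, -0.766], [0.766, -0.001, -0.643], [0.002, -1.0, 0.003]]
contact_force: [0.7, 0.2, 0.7]
grip_width: 0.503
time: 40.65
tcp_pos: [0.5211, 0.1315, 0.282]
tool_rot: [[-0.965, 0.0, -0.263], [0.263, 0.0, -0.965], [-0.0, -1.0, -0.0]]
contact_force: [0.2, 0.7, -0.1]
grip_width: 0.499
time: 41.07
tcp_pos: [0.5211, 0.1315, 0.2819]
tool_rot: [[-0.945, -0.0, 0.327], [-0.327, 0.0, -0.945], [0.0, -1.0, -0.0]]
contact_force: [0.8, 0.2, 0.3]
grip_width: 0.499
time: 41.48
tcp_pos: [0.5211, 0.1315, 0.282]
tool_rot: [[-0.595, 0.0, 0.804], [-0.804, 0.0, -0.595], [-0.0, -1.0, 0.0]]
contact_force: [0.7, -0.3, -0.8]
grip_width: 0.501
time: 41.9
tcp_pos: [0.5211, 0.1315, 0.282]
tool_rot: [[-0.037, -0.0, 0.999], [-0.999, -0.0, -0.037], [0.0, -1.0, -0.0]]
contact_force: [0.8, 0.0, -0.8]
grip_width: 0.499
time: 42.32
tcp_pos: [0.5211, 0.1315, 0.2819]
tool_rot: [[0.533, -0.0, 0.846], [-0.846, -0.0, 0.533], [-0.0, -1.0, -0.0]]
contact_force: [-0.7, -1.0, -0.5]
grip_width: 0.5
time: 42.73
tcp_pos: [0.5211, 0.1315, 0.2819]
tool_rot: [[0.639, 0.0, 0.769], [-0.769, -0.0, 0.639], [0.0, -1.0, 0.0]]
contact_force: [-0.4, 0.0, -0.0]
grip_width: 0.498
yaw 0.6931 tcp [0.5211 0.1315 0.2819] F [-0.43  0.02 -0.03] T [ 0.03  -0.046 -0.008] j6 -0.502 eff6 -0.12 grip 0.498
```

```bash
python3 -m creep '[{"fingers":50,"slide":[0,0,-2],"delta_rot":[0,0,0]},{"fingers":50,"slide":[0,0,-4],"delta_rot":[0,0,0]},{"fingers":50,"slide":[0,0,-4.45],"delta_rot":[0,0,0]},{"fingers":50,"slide":[0,0,-4.45],"delta_rot":[0,0,0]},{"fingers":50,"slide":[0,0,-4.45],"delta_rot":[0,0,0]}]';python3 -m creep '[{"fingers":0,"slide":[0,0,0],"delta_rot":[0,0,0]},{"fingers":0,"slide":[0,0,0],"delta_rot":[0,0,0]},{"fingers":0,"slide":[0,0,0],"delta_rot":[0,0,0]},{"fingers":0,"slide":[0,0,0],"delta_rot":[0,0,0]},{"fingers":0,"slide":[0,0,0],"delta_rot":[0,0,0]}]';python3 t.py;python3 -m creep '[{"fingers":0,"slide":[0,0,0],"delta_rot":[0,0,-0.1]},{"fingers":0,"slide":[0,0,0],"delta_rot":[0,0,-0.2]},{"fingers":0,"slide":[0,0,0],"delta_rot":[0,0,-0.3]},{"fingers":0,"slide":[0,0,-0.04],"delta_rot":[0,0,-0.4]},{"fingers":0,"slide":[0,0,-0.04],"delta_rot":[0,0,-0.5]}]';python3 t.py;python3 -m creep '[{"fingers":0,"slide":[0,0,0],"delta_rot":[0,0,-0.1]},{"fingers":0,"slide":[0,0,0],"delta_rot":[0,0,-0.2]},{"fingers":0,"slide":[0,0,0],"delta_rot":[0,0,-0.3]},{"fingers":0,"slide":[0,0,-0.04],"delta_rot":[0,0,-0.4]},{"fingers":0,"slide":[0,0,-0.04],"delta_rot":[0,0,-0.5]}]';python3 t.py
```

```text
time: 43.15
tcp_pos: [0.5213, 0.1316, 0.2379]
tool_rot: [[0.639, -0.0, 0.769], [-0.769, -0.0, 0.639], [-0.0, -1.0, -0.0]]
contact_force: [0.1, 1.0, -0.0]
grip_width: 0.497
time: 43.57
tcp_pos: [0.5217, 0.1317, 0.2384]
tool_rot: [[0.639, 0.002, 0.769], [-0.769, 0.0, 0.639], [0.001, -1.0, 0.002]]
contact_force: [-1.0, 0.3, 6.0]
grip_width: 0.161
yaw 0.6938 tcp [0.5217 0.1317 0.2384] F [-1.01  0.26  6.02] T [ 0.032  0.047 -0.08 ] j6 -0.503 eff6 -0.1 grip 0.161
time: 43.98
tcp_pos: [0.5217, 0.1316, 0.238]
tool_rot: [[0.188, 0.002, 0.982], [-0.982, 0.0, 0.188], [0.0, -1.0, 0.002]]
contact_force: [-0.4, -0.6, 6.6]
grip_width: 0.161
yaw 0.1892 tcp [0.5217 0.1316 0.238 ] F [-0.38 -0.56  6.56] T [-0.102  0.275  0.117] j6 0.002 eff6 -3.82 grip 0.161
time: 44.4
tcp_pos: [0.5216, 0.1316, 0.2376]
tool_rot: [[-0.306, 0.001, 0.952], [-0.952, 0.0, -0.306], [-0.001, -1.0, 0.001]]
contact_force: [-1.5, -0.1, 8.0]
grip_width: 0.16
yaw -0.3108 tcp [0.5216 0.1316 0.2376] F [-1.46 -0.09  8.  ] T [-0.04   0.302  0.145] j6 0.502 eff6 -3.82 grip 0.16
```

Total turn is about 4.5 rad. From here small steps, watching torque.

```bash
python3 -m creep '[{"fingers":0,"slide":[0,0,0],"delta_rot":[0,0,-0.05]},{"fingers":0,"slide":[0,0,0],"delta_rot":[0,0,-0.1]},{"fingers":0,"slide":[0,0,0],"delta_rot":[0,0,-0.15]},{"fingers":0,"slide":[0,0,-0.02],"delta_rot":[0,0,-0.2]},{"fingers":0,"slide":[0,0,-0.02],"delta_rot":[0,0,-0.25]}]';python3 t.py;python3 -m creep '[{"fingers":0,"slide":[0,0,0],"delta_rot":[0,0,-0.04]},{"fingers":0,"slide":[0,0,0],"delta_rot":[0,0,-0.08]},{"fingers":0,"slide":[0,0,0],"delta_rot":[0,0,-0.12]},{"fingers":0,"slide":[0,0,-0.02],"delta_rot":[0,0,-0.16]},{"fingers":0,"slide":[0,0,-0.02],"delta_rot":[0,0,-0.2]}]';python3 t.py
```

```text
time: 44.82
tcp_pos: [0.5216, 0.1317, 0.2374]
tool_rot: [[-0.53, 0.001, 0.848], [-0.848, 0.0, -0.53], [-0.001, -1.0, 0.001]]
contact_force: [-1.4, 0.4, 8.8]
grip_width: 0.159
yaw -0.5584 tcp [0.5216 0.1317 0.2374] F [-1.39  0.38  8.84] T [0.036 0.354 0.154] j6 0.749 eff6 -1.84 grip 0.159
time: 45.23
tcp_pos: [0.5215, 0.1317, 0.2373]
tool_rot: [[-0.687, 0.001, 0.726], [-0.726, 0.0, -0.687], [-0.001, -1.0, 0.001]]
contact_force: [-2.4, 0.7, 9.1]
grip_width: 0.158
yaw -0.7579 tcp [0.5215 0.1317 0.2373] F [-2.44  0.65  9.1 ] T [0.012 0.454 0.148] j6 0.949 eff6 -1.45 grip 0.158
```

```bash
python3 -m creep '[{"fingers":0,"slide":[0,0,0],"delta_rot":[0,0,-0.04]},{"fingers":0,"slide":[0,0,0],"delta_rot":[0,0,-0.08]},{"fingers":0,"slide":[0,0,0],"delta_rot":[0,0,-0.12]},{"fingers":0,"slide":[0,0,-0.02],"delta_rot":[0,0,-0.16]},{"fingers":0,"slide":[0,0,-0.02],"delta_rot":[0,0,-0.2]}]';python3 t.py
```

```text
time: 45.65
tcp_pos: [0.5215, 0.1317, 0.2371]
tool_rot: [[-0.818, 0.001, 0.575], [-0.575, 0.0, -0.818], [-0.001, -1.0, 0.0]]
contact_force: [-1.9, 1.0, 10.4]
grip_width: 0.153
yaw -0.9578 tcp [0.5215 0.1317 0.2371] F [-1.86  1.   10.38] T [0.044 0.508 0.098] j6 1.149 eff6 -1.45 grip 0.153
```

```bash
python3 -m creep '[{"fingers":0,"slide":[0,0,0],"delta_rot":[0,0,-0.04]},{"fingers":0,"slide":[0,0,0],"delta_rot":[0,0,-0.08]},{"fingers":0,"slide":[0,0,0],"delta_rot":[0,0,-0.12]},{"fingers":0,"slide":[0,0,-0.02],"delta_rot":[0,0,-0.16]},{"fingers":0,"slide":[0,0,-0.02],"delta_rot":[0,0,-0.2]}]';python3 t.py
```

```text
time: 46.07
tcp_pos: [0.5215, 0.1317, 0.2369]
tool_rot: [[-0.916, 0.001, 0.401], [-0.401, 0.0, -0.916], [-0.001, -1.0, 0.0]]
contact_force: [-2.2, 0.2, 9.9]
grip_width: 0.155
yaw -1.1579 tcp [0.5215 0.1317 0.2369] F [-2.16  0.17  9.89] T [0.023 0.558 0.154] j6 1.349 eff6 -1.45 grip 0.155
```

```bash
python3 -m creep '[{"fingers":0,"slide":[0,0,0],"delta_rot":[0,0,-0.03]},{"fingers":0,"slide":[0,0,0],"delta_rot":[0,0,-0.06]},{"fingers":0,"slide":[0,0,0],"delta_rot":[0,0,-0.09]},{"fingers":0,"slide":[0,0,0],"delta_rot":[0,0,-0.12]},{"fingers":0,"slide":[0,0,0],"delta_rot":[0,0,-0.15]}]';python3 t.py
```

```text
time: 46.48
tcp_pos: [0.5215, 0.1318, 0.2369]
tool_rot: [[-0.965, 0.001, 0.26], [-0.26, 0.0, -0.965], [-0.001, -1.0, -0.0]]
contact_force: [-2.3, 0.9, 9.4]
grip_width: 0.151
yaw -1.3073 tcp [0.5215 0.1318 0.2369] F [-2.29  0.89  9.38] T [0.173 0.55  0.28 ] j6 1.498 eff6 -0.94 grip 0.151
```

```bash
python3 -m creep '[{"fingers":0,"slide":[0,0,0],"delta_rot":[0,0,-0.03]},{"fingers":0,"slide":[0,0,0],"delta_rot":[0,0,-0.06]},{"fingers":0,"slide":[0,0,0],"delta_rot":[0,0,-0.09]},{"fingers":0,"slide":[0,0,0],"delta_rot":[0,0,-0.12]},{"fingers":0,"slide":[0,0,0],"delta_rot":[0,0,-0.15]}]';python3 t.py
```

```text
time: 46.9
tcp_pos: [0.5215, 0.1317, 0.2369]
tool_rot: [[-0.994, 0.001, 0.113], [-0.113, 0.0, -0.994], [-0.001, -1.0, -0.0]]
contact_force: [-2.6, 0.9, 10.1]
grip_width: 0.157
yaw -1.4573 tcp [0.5215 0.1317 0.2369] F [-2.58  0.91 10.08] T [0.149 0.476 0.335] j6 1.648 eff6 -0.84 grip 0.157
```

```bash
python3 -m creep '[{"fingers":0,"slide":[0,0,0],"delta_rot":[0,0,-0.03]},{"fingers":0,"slide":[0,0,0],"delta_rot":[0,0,-0.06]},{"fingers":0,"slide":[0,0,0],"delta_rot":[0,0,-0.09]},{"fingers":0,"slide":[0,0,-0.02],"delta_rot":[0,0,-0.12]},{"fingers":0,"slide":[0,0,-0.02],"delta_rot":[0,0,-0.15]}]';python3 t.py
```

```text
time: 47.32
tcp_pos: [0.5215, 0.1318, 0.2368]
tool_rot: [[-0.999, 0.002, -0.036], [0.036, 0.0, -0.999], [-0.002, -1.0, -0.001]]
contact_force: [-3.8, 1.0, 11.9]
grip_width: 0.154
yaw -1.6071 tcp [0.5215 0.1318 0.2368] F [-3.78  0.97 11.85] T [0.165 0.632 0.468] j6 1.798 eff6 -0.72 grip 0.154
```

Torque climbed 0.28 → 0.34 → 0.47 N·m, so the knob is about 0.3 rad past contact. That's snug, so I'll release.

```bash
python3 -m creep '[{"fingers":0,"slide":[0,0,0.05],"delta_rot":[0,0,0.05]},{"fingers":0,"slide":[0,0,0.1],"delta_rot":[0,0,0.08]},{"fingers":0,"slide":[0,0,0.1],"delta_rot":[0,0,0.08]},{"fingers":0,"slide":[0,0,0.1],"delta_rot":[0,0,0.08]},{"fingers":0,"slide":[0,0,0.1],"delta_rot":[0,0,0.08]}]';python3 t.py
```

```text
time: 47.73
tcp_pos: [0.5214, 0.1317, 0.237]
tool_rot: [[-0.999, 0.001, 0.044], [-0.044, 0.0, -0.999], [-0.001, -1.0, -0.0]]
contact_force: [-0.9, 1.4, 5.7]
grip_width: 0.157
yaw -1.5271 tcp [0.5214 0.1317 0.237 ] F [-0.86  1.45  5.72] T [0.433 0.117 0.093] j6 1.718 eff6 0.06 grip 0.157
```

```bash
python3 -m creep '[{"fingers":50,"slide":[0,0,0],"delta_rot":[0,0,0]},{"fingers":50,"slide":[0,0,0],"delta_rot":[0,0,0]},{"fingers":50,"slide":[0,0,0],"delta_rot":[0,0,0]},{"fingers":50,"slide":[0,0,2],"delta_rot":[0,0,0]},{"fingers":50,"slide":[0,0,5],"delta_rot":[0,0,0]}]';python3 -m creep '[{"fingers":50,"slide":[0,0,3],"delta_rot":[0,0,0]},{"fingers":50,"slide":[0,0,6],"delta_rot":[0,0,0]},{"fingers":50,"slide":[0,0,7],"delta_rot":[0,0,0]},{"fingers":50,"slide":[0,0,7],"delta_rot":[0,0,0]},{"fingers":50,"slide":[0,0,7],"delta_rot":[0,0,0]}]'
python3 - <<'E'
from rod import *
c=cam('wrist');save(c,'w21');X=cloud(c)
m=(abs(X[...,0]-.521)<.05)&(abs(X[...,1]-.1316)<.05)&(X[...,2]>.244)&(X[...,2]<.26)
n_,l,st,ce=cv2.connectedComponentsWithStats(m.astype(np.uint8))
for i in range(1,n_):
    if st[i,4]>300:
        P=X[l==i];print('knob',st[i],P.mean(0),cv2.minAreaRect((P[:,:2]*1000).astype(np.float32)))
m=(abs(X[...,0]-.52)<.06)&(abs(X[...,1]-.21)<.04)&(X[...,2]>.235)&(X[...,2]<.258);P=X[m]
if len(P): print('bar',len(P),cv2.minAreaRect((P[:,:2]*1000).astype(np.float32)))
c=cam('scene');save(c,'s21');rod(c)
X0=cloud(dict(np.load('c0.npz')))
c=cam('side');rod(c)
E
python3 t.py
```

```text
time: 48.15
tcp_pos: [0.5194, 0.1311, 0.2847]
tool_rot: [[-0.999, -0.005, 0.044], [-0.044, -0.001, -0.999], [0.005, -1.0, 0.001]]
contact_force: [0.4, 0.2, 0.3]
grip_width: 0.5
time: 48.57
tcp_pos: [0.5211, 0.1315, 0.3564]
tool_rot: [[-0.999, 0.0, 0.045], [-0.045, 0.0, -0.999], [-0.0, -1.0, 0.0]]
contact_force: [-0.7, -0.3, 0.6]
grip_width: 0.501
knob [ 308  188   23   96 2043] [0.52268494 0.130385   0.25053054] ((520.4837036132812, 130.3455352783203), (67.08849334716797, 14.954562187194824), 2.170301675796509)
bar 2683 ((519.2579956054688, 207.90960693359375), (90.80014038085938, 14.30406379699707), 0.8302019834518433)
rod [ 0.53787782 -0.47646688] len 0.19808015759229433 ang 81.2153962816877 mat xy 0.019221462872526036 -0.08264140172754705 z [0.03320676 0.04008736]
rod [ 0.53924943 -0.47533197] len 0.20048753736720282 ang 82.22174857181076 mat xy 0.020481967326856823 -0.08138422384064016 z [0.03208464 0.03775679]
yaw -1.5261 tcp [0.5204 0.1314 0.3551] F [-0.05 -0.07  0.  ] T [ 0.046  0.057 -0.032] j6 1.717 eff6 0.0 grip 0.499
```

View pics/s21.png

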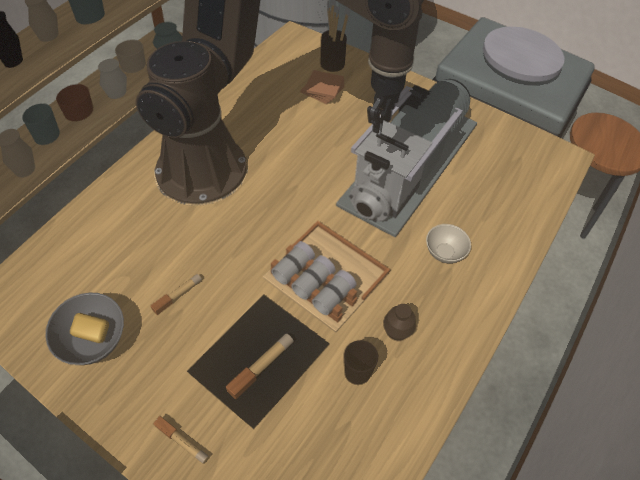

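View pics/w21.png

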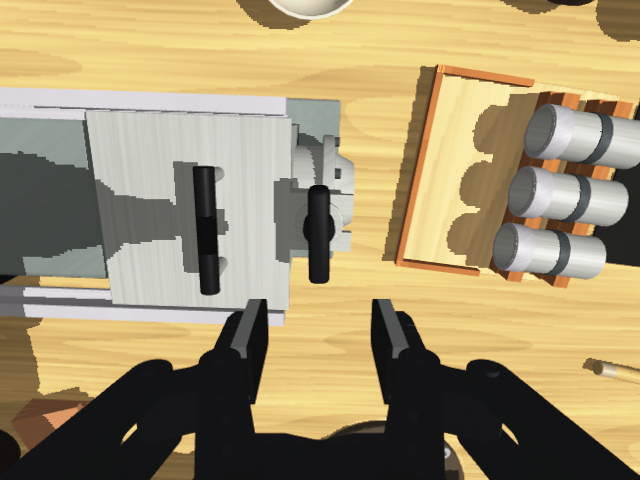

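```bash
python3 -c "
from cell import ctrl
print(ctrl.close_job())"
```

```text
the job is handed in; nothing more can be done
None
```

I pushed all three plugs out into the tray with the rod and laid the rod back on the mat. Then I dropped the plugs into the hopper, slid the cover home and turned the knob to snug. I handed the job in at about 49 s of the 208 s allowed; no verdict is reported.

**Last checks**
- **Plugs:** all three were seen lying low in the hopper just before I closed the cover. My depth check of their height failed because it picked up the gripper, so this rests on the picture. With the cover on, they could not be checked again.
- **Cover:** it met its stop at about 17 N. The handle then measured y = 0.208 m, the expected home position within about 1 mm. It started about 7 mm further closed than I had assumed.
- **Knob:** torque rose 0.15 → 0.28 → 0.34 → 0.47 N·m past contact. I backed off about 0.08 rad and released. I estimate it at 0.22–0.3 rad past contact, and the last picture shows it stayed there.
- **Rod:** it was knocked about 3 cm after I laid it down but is still flat on the mat. Its handle is at about (0.02, −0.08) m in the mat frame.
- **Pots and arm:** the pots look undisturbed in the last picture, and the gripper is clear of everything.

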